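Charge and stop the deburring drum

TASK

Tip all three steel hinge blocks from the sorter tray into the leaning deburring drum and put the tray back down flat on the bench. Then close the drum with the stopper that fits its neck: push it in firmly against its tight seal, without ramming it (the drum gives on its springs), until its flange sits flat on the rim all round, and let go. Leave the drum's lean as it was, and leave the smaller stopper and the bottle, mug, hammer and screwdriver where they are.

Things in the scene. Friction and masses are not known exactly. Their poses are not given: they have to be found in the camera images.
- tray: aluminium sorter tray, 170 long (x) by 88 wide (y); origin: centre of its underside. Floor 4 thick; walls 4 thick, 28 high at both sides and the back (+x); the front end (-x), the lip, is open, 85 from the origin; inner width 80. A bridge over the middle (top at z = 59) carries an upright black grip tab, 40 long (x), 12 thick (y), z = 59 to 102. About 0.28 kg
- part0: steel hinge block lying on the tray, 60 x 26 x 20 mm, about 0.08 kg; origin at the centre of its underside
- part1: second such block on the tray
- part2: third such block on the tray
- drum: grey plastic drum in a green stand (base 170 x 190 mm, uprights 155 high), leaning 0.25 to 0.55 rad on a stiff tilting joint; origin on the tilting axis (y), 135 above the bench. z runs along the drum to the mouth, which leans to the drum's -x side. Body 138 across, neck 120 outside, 112 inside, 35 long; bottom z = -75, rim z = 75. On springs: pushed, it sinks up to 32 along its axis
- drum_mouth (a point): centre of the drum's rim plane, axes as the drum's (z points out of the mouth). Three sprung seal pads stand 9 mm into the neck, 12 mm below the rim, and snap into the stopper's waist at the end; pushing the stopper home takes roughly 10 to 18 N, under which the drum sinks on its springs
- drum_in (a point): middle of the drum's inside, 95 mm below the rim plane, axes as the drum's
- stopper: the large black rubber stopper that fits the drum, standing on the bench; origin at the centre of its underside, z up its axis. Plug 90 across at the foot, widening to 102 at z = 18, waist 99 above; flange 120 across from z = 34 to 42; round steel grip 28 across from z = 42 to 88. Mass about 0.2 kg
- stopper_flange (a point): centre of the flange's underside (stopper z = 34), which lies on the rim plane when the stopper is home; axes as the stopper's
- small_stopper: a smaller stopper of the same make that belongs to another drum: plug 58 to 70 across, flange 86 across, same heights and grip; leave it alone
- oil: white plastic oil bottle, 60 across, 150 high, standing; origin at its underside; leave alone
- cup: steel mug, 72 across, 85 high; origin at its underside; leave alone
- hammer: hammer lying on the bench; leave alone
- screwdriver: screwdriver lying on the bench; leave alone
Things that resemble listed ones, but are neither listed nor needed, are in the scene too. What is shaped like the stopper but orange is not meant. What is shaped like the part1 but pink is not meant.

How it is judged:
By the outcome, as a careful person would: the job done as asked, in the order asked, and still so for the second after the job is handed in, with the robot touching nothing.
It also fails if it takes over 72 s, if anything falls off the work surface, if the arm or the gripper's body presses on something with over 40 N, if the wrist force passes 120 N, or if a joint passes its speed limit or range.

ROBOT

A 6-joint arm with a two-finger parallel gripper is mounted at the origin on the work surface. World frame = base frame: x ahead of the robot, y to its left, z up, the work surface at z = 0. Lengths are in m, angles in rad, forces in N, time in s.
With the tool pointing down it reaches from about 0.25 to 0.775 m from the base axis. Payload 4 kg.
Tool frame: the origin (TCP) lies midway between the tips of the shut fingers; the grasp point (between the pads) lies 19 mm behind it (grip_point_offset is the distance from the TCP to the grasp point, in m); z points along the fingers, y is the line along which they close (so a half turn about z gives the same grasp; the last joint's range is limited). The gripper opens to 94 mm and grips with 3 to 60 N. Pads are 16 mm wide; open, the fingers measure 119 mm over their backs; the gripper's body (75 mm by 177 mm) begins 78 mm behind the grasp point.
Start: joints at [1.007, 0.087, 1.371, -0, 1.684, -0.103], TCP at [0.245, 0.493, 0.206] pointing down, gripper open.
Joint ranges: [-3.1, 3.1], [-0.76, 2.03], [0.27, 2.55], [-1.08, 4.22], [0.17, 2.65], [-2.57, 2.57]. Speed limits (rad/s): [2.79, 2.79, 3.14, 3.14, 3.14, 3.14].

INTERFACE

Orientations are given as [roll, pitch, yaw] about the fixed x, y, z axes, in that order (R = Rz(yaw) Ry(pitch) Rx(roll)).
In Python, from bench import * gives the robot as it stands.
- The arm moves only by the tool carry_out, never from a script. Its argument "commands" is a list of rows, each a list of 6 numbers: the shift along the tool's x, y, z in m, then the turn, a rotation vector about the tool's x, y, z in rad. In form: [[tx, ty, tz, rx, ry, rz], ...]. A call has exactly 5 rows; each row is the pose to reach, as a shift and turn from the pose commanded when the call began, along the tool's axes at that moment; what a row does not reach only later rows make up. A row lasts 1/10 s, in which the tool goes at most 50 mm and 8.59 degrees, less where a joint would pass 70% of its speed; a pose out of reach is approached as far as the arm can. A call with a gripper value outside its range is refused whole. "jaw" is the opening, from 0 (shut) to 1 (fully open), set as the call begins (left out, the last holds). The fingers move at their own pace and stop on an object; the grip force is fixed at half the most. Time passes only in rows, so rows that repeat a pose let the fingers close, or fill a call up. It gives the time, the measured TCP pose, the force, the opening and the grip force at its end, in the units of the state.
- get_obs(): the state, without advancing time (a new reading comes with each control period).
- snapshot(name): name is "scene" or "top"; returns a dict with "img" (480x640x3 uint8, red, green, blue), "range_z" (480x640 float32, m along the optical axis (not along the pixel's ray), 0 where there is no reading), "fx", "fy", "cx", "cy" (pixels), "R" (3x3) and "t" (3): a world point X has camera coordinates R X + t. Camera axes: x right, y down, z forward; pixel columns grow to the right and rows downward; lengths in m; the calibration is good to about 2 mm. A picture is of the moment at which its call begins.
- close_job(): hands the job in; it is judged then, once.
The state is a dict: "time": time; "joint_positions": joint angles; "qvel": joint speeds; "joint_torque": joint torques, N m; "tool_pos": TCP position; "ee_rot": TCP orientation; "wrist_force": force on the tool from outside, world axes, zero at the start; "wrist_torque": the same for the moment, N m; "width": finger opening in m; "finger_force": force on a finger pad.
Only numpy, scipy, OpenCV 4.12 (cv2) and the standard library are available. Lean on these libraries where they do the work, as an engineer would, in place of code of your own. Each camera call takes 0.05 s, during which the arm holds its last target. There are 200 camera calls.

## Working session

There is one attempt and no reset: what is moved stays moved. The work goes in short steps, Python scripts to look and compute and a tool call to move; the robot and the scene stay as the last step left them, time stands still between calls to the robot, and variables do not carry over. Pictures are saved under pics/ and viewed, at most 10 in all, crops included, and the job is handed in when it is done.

Besides the shell and the picture viewer there is one more tool, called after "Request:" as a command line: name --pt "numbers of a row" for each row, then --argument value for the rest. carry_out: Moves the arm, as the interface text tells. Its arguments: {"type":"object","properties":{"commands":{"type":"array","items":{"type":"array","items":{"type":"number"}}},"jaw":{"type":"number"}},"required":["commands"]}

```bash
ls; mkdir -p pics; python3 - <<'E'
from bench import *
import cv2,pickle
o=get_obs();print(o)
for n in("scene","top"):
    s=snapshot(n);pickle.dump(s,open(n+".pkl","wb"));cv2.imwrite(f"pics/{n}0.png",s["img"][:,:,::-1]);print(n,s["R"],s["t"],s["fx"])
E
```

```text
pics
{'time': 0.0, 'joint_positions': array([ 1.00689209e+00,  8.79253074e-02,  1.37220501e+00, -1.38031900e-05,
        1.68357182e+00, -1.03090326e-01]), 'qvel': array([ 8.70796412e-04, -2.85060504e-04,  8.15585846e-04,  2.10572651e-04,
        1.17091199e-03,  6.80897255e-05]), 'joint_torque': array([ 4.98310910e-04, -3.40185070e+01, -3.02429295e+01,  7.19414139e-02,
        3.30193865e-02, -1.64116464e-04]), 'tool_pos': array([0.24429371, 0.49218145, 0.20434537]), 'ee_rot': array([-3.13949296e+00, -2.03435940e-04,  2.68077699e+00]), 'wrist_force': array([ 0.40884822,  0.58815841, -0.65001893]), 'wrist_torque': array([ 0.06891329,  0.05392184, -0.00299099]), 'finger_force': 0.0, 'width': 0.09389044417110987}
scene [[ 0.81209075  0.58334737 -0.01464435]
 [ 0.47991448 -0.68195502 -0.5519234 ]
 [-0.33194985  0.44118385 -0.83376622]] [-0.41934017 -0.14859157  1.83369069] 579.0662933699948
top [[-0.00530906 -0.99988996 -0.01385248]
 [-0.9955163   0.0065931  -0.09436012]
 [ 0.09444107  0.0132894  -0.99544175]] [0.01156214 0.51237767 1.32608378] 584.5262005987444
```

View pics/top0.png

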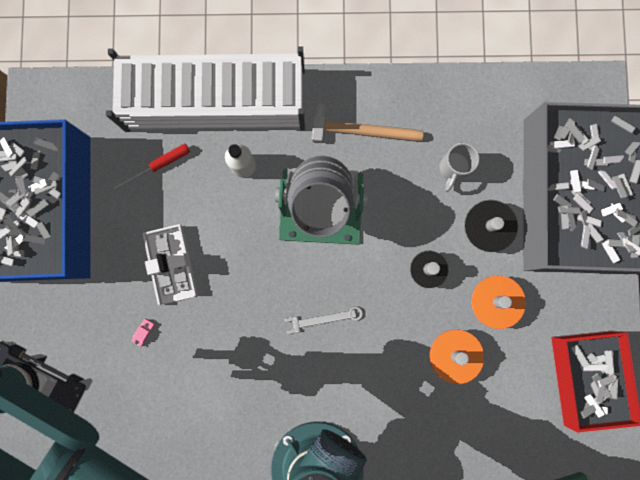

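View pics/scene0.png

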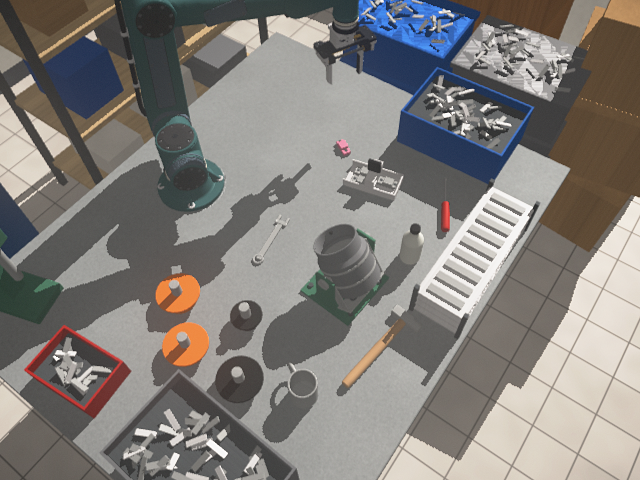

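Top view: tray at about (170,265), black tab (155,265); drum mouth (320,208), leaning towards the robot; big black stopper (493,225), small one (430,270). Next I measure them with the range images.

```bash
cat > h.py <<'E'
import numpy as np,cv2,pickle
def cloud(s):
    v,u=np.mgrid[:480,:640];z=s["range_z"].astype(float)
    C=np.stack([(u-s["cx"])/s["fx"]*z,(v-s["cy"])/s["fy"]*z,z],-1)
    W=(C-s["t"])@s["R"]; W[z<=0]=np.nan
    return W
def circ(p):
    A=np.c_[2*p,np.ones(len(p))];x=np.linalg.lstsq(A,(p**2).sum(1),rcond=None)[0]
    return x[:2],np.sqrt(x[2]+x[:2]@x[:2])
E
python3 - <<'E'
from h import *
S={n:pickle.load(open(n+".pkl","rb")) for n in("top","scene")}
t=S["top"];W=cloud(t)
im=t["img"]
c=np.hstack([cv2.resize(im[215:315,130:210],None,fx=5,fy=5,interpolation=cv2.INTER_CUBIC),cv2.resize(im[150:250,270:370],None,fx=4,fy=5,interpolation=cv2.INTER_CUBIC)])
cv2.imwrite("pics/crop1.png",c[:,:,::-1])
print("bench z",np.nanmedian(W[300:310,230:270,2]))
# stopper flange & grip
for nm,(a,b,cc,d) in {"big":(195,260,455,535),"small":(245,295,405,460)}.items():
    for k in S:
        w=cloud(S[k])
        ref=W[a:b,cc:d].reshape(-1,3);ref=ref[ref[:,2]>.03]
        ctr=np.median(ref,0)[:2]
        w=w.reshape(-1,3);m=(np.linalg.norm(w[:,:2]-ctr,axis=1)<.075)
        fl=w[m&(abs(w[:,2]-.042)<.005)];gr=w[m&(w[:,2]>.080)]
        print(nm,k,"flange",cv2.minEnclosingCircle(fl[:,:2].astype('f4')),fl[:,2].mean(),"grip",gr.mean(0),np.ptp(gr,0),len(gr))
# tray
for k in S:
    w=cloud(S[k]).reshape(-1,3)
    ref=W[215:315,130:210].reshape(-1,3);ref=ref[ref[:,2]>.015]
    ctr=np.median(ref,0)[:2]
    m=np.linalg.norm(w[:,:2]-ctr,axis=1)<.12
    body=w[m&(w[:,2]>.02)&(w[:,2]<.035)]
    tab=w[m&(w[:,2]>.095)]
    print("tray",k,ctr,cv2.minAreaRect(body[:,:2].astype('f4')),"tab",tab.mean(0),cv2.minAreaRect(tab[:,:2].astype('f4')),len(tab))
# drum
for k in S:
    w=cloud(S[k]).reshape(-1,3)
    ref=W[160:240,285:360].reshape(-1,3)
    ctr=np.nanmedian(ref,0)[:2]
    m=(np.linalg.norm(w[:,:2]-ctr,axis=1)<.13)&(w[:,2]>.1)
    p=w[m];np.save(f"drum_{k}.npy",p);print(k,ctr,p[:,2].max(),len(p))
E
```

```text
bench z -7.460835525783727e-05
big top flange ((0.5463642477989197, -0.40276405215263367), 0.06064023822546005) 0.04236920232238296 grip [ 0.54571691 -0.40111747  0.08801201] [0.02674077 0.02710836 0.01438942] 136
big scene flange ((0.5453672409057617, -0.40025895833969116), 0.061391666531562805) 0.04280620244562685 grip [ 0.54801538 -0.40098015  0.08898221] [0.02644009 0.02646817 0.01994145] 111
small top flange ((0.4482119381427765, -0.259491890668869), 0.04319247230887413) 0.04221624159762656 grip [ 0.44794972 -0.25830129  0.08811298] [0.02423481 0.02648872 0.01416032] 130
small scene flange ((0.44978946447372437, -0.2564740777015686), 0.044290926307439804) 0.04265531935212684 grip [ 0.4498036  -0.2577096   0.08861275] [0.02921593 0.02888867 0.01537249] 94
tray top [0.4607196  0.33535402] ((0.46427446603775024, 0.3369477093219757), (0.17085981369018555, 0.09052965044975281), 13.249250411987305) tab [0.46380217 0.33540234 0.10159057] ((0.46399378776550293, 0.33574262261390686), (0.04003758728504181, 0.01258033700287342), 14.146400451660156) 111
tray scene [0.4607196  0.33535402] ((0.46527326107025146, 0.3384937345981598), (0.1700519174337387, 0.09999282658100128), 13.294093132019043) tab [0.46613288 0.33779081 0.10188038] ((0.4646390676498413, 0.3387244939804077), (0.04107902571558952, 0.018514815717935562), 11.644927024841309) 58
top [ 0.58963014 -0.01670751] 0.23486623548731525 4849
scene [ 0.58963014 -0.01670751] 0.23534520780565432 3810
```

View pics/crop1.png

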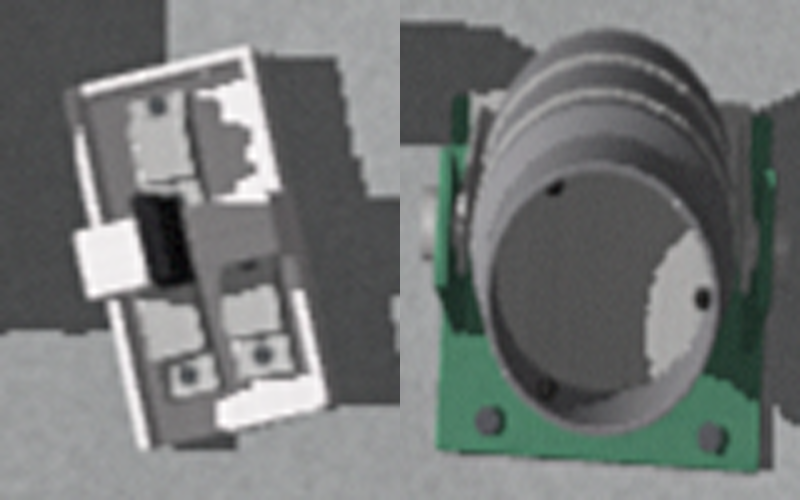

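The tray's open lip faces the robot (-x), with its back wall at the top. Two blocks sit at the front and one at the back left. The drum mouth leans towards -x. Next I fit the rim plane and find the stand's yaw.

```bash
python3 - <<'E'
from h import *
from scipy.optimize import least_squares
S={n:pickle.load(open(n+".pkl","rb")) for n in("top","scene")}
for k in S:
    p=np.load(f"drum_{k}.npy")
    # outer body+neck: distance from axis 69 / 60 ; use rim: points radius 55..61 & max height along axis
    best=None
    for lean in np.arange(.2,.62,.02):
      for yaw in np.arange(-.4,.41,.05):
        a=np.array([-np.sin(lean)*np.cos(yaw),-np.sin(lean)*np.sin(yaw),np.cos(lean)])
        h=p@a; top=np.percentile(h,99.5); n=(abs(h-top)<.003).sum()
        if best is None or n>best[0]: best=(n,lean,yaw,a,top)
    n,lean,yaw,a,top=best
    for i in range(15):
        h=p@a; q=p[abs(h-top)<(.004 if i<5 else .0025)]
        c=q.mean(0);a=np.linalg.svd(q-c)[2][2];a*=np.sign(a[2]);top=c@a
    e1=np.cross([0,1,0],a);e1/=np.linalg.norm(e1);e2=np.cross(a,e1)
    uv=np.c_[q@e1,q@e2];cc,r=circ(uv);rr=np.linalg.norm(uv-cc,axis=1)
    M=cc[0]*e1+cc[1]*e2+top*a
    print(k,len(q),"axis",a,"lean",np.arccos(a[2]),"yaw",np.arctan2(-a[1],-a[0]),"mouth",M,"r",r,np.percentile(rr,[2,50,98]),"origin",M-.075*a)
# green base
t=S["top"];hsv=cv2.cvtColor(t["img"],cv2.COLOR_RGB2HSV)
W=cloud(t);m=cv2.inRange(hsv,(55,80,30),(90,255,255))>0;m[:, :265]=0;m[:,375:]=0;m[:150]=0;m[255:]=0
q=W[m];b=q[q[:,2]<.04];u=q[q[:,2]>.14]
print("base",b[:,2].mean(),cv2.minAreaRect(b[:,:2].astype('f4')));print("upr",u[:,2].max());
for s in(1,-1):
    x=u[(u[:,1]-np.median(q[:,1]))*s>0];print(len(x),x.mean(0) if len(x) else 0)
# parts on tray in tray frame
for k in S:
    w=cloud(S[k]).reshape(-1,3);y=.2313;d=w-[.4645,.337,0];X=d[:,0]*np.cos(y)+d[:,1]*np.sin(y);Y=-d[:,0]*np.sin(y)+d[:,1]*np.cos(y)
    m=(abs(X)<.079)&(abs(Y)<.038)&(abs(w[:,2]-.024)<.004)
    I=np.zeros((100,180),'u1');I[(Y[m]*1000+50).astype(int),(X[m]*1000+90).astype(int)]=255
    I=cv2.morphologyEx(I,cv2.MORPH_CLOSE,np.ones((5,5)))
    for c in cv2.findContours(I,0,1)[0]:
        if cv2.contourArea(c)>150:print(k,"part",np.subtract(cv2.boundingRect(c)[:2],(90,50)),cv2.boundingRect(c)[2:])
E
```

```text
top 292 axis [-0.52352278  0.03898007  0.85111953] lean 0.5526821553631622 yaw -0.07432012359621164 mouth [ 0.5615731  -0.01243495  0.19921026] r 0.057836524529722835 [0.05540959 0.05790432 0.06034383] origin [ 0.60083731 -0.01535845  0.1353763 ]
scene 187 axis [-0.50792189  0.03635026  0.86063582] lean 0.5342793589582207 yaw -0.0714448258659734 mouth [ 0.56312512 -0.01106076  0.19979652] r 0.05776209026420165 [0.05208704 0.05789115 0.0619968 ] origin [ 0.60121926 -0.01378703  0.13524883]
base 0.008452260559009042 ((0.5969619750976562, -0.01467885822057724), (0.18834877014160156, 0.1656259298324585), 86.1762466430664)
upr 0.1610730669453089
0 0
0 0
top part [-48   3] (31, 29)
top part [31 -8] (32, 28)
top part [-52 -33] (38, 28)
scene part [-51   6] (26, 21)
```

Checks hold: the drum origin comes out at z=0.135, the lean is about 0.54, the tab top is at 0.102 and the flange is at 0.042. I'll write a helper that turns target poses into rows.

```bash
cat > plan.py <<'E'
import numpy as np,json,os,sys
from scipy.spatial.transform import Rotation as Ro, Slerp
# commanded pose kept in cmd.json: pos, quat
def load():
    if os.path.exists("cmd.json"):
        d=json.load(open("cmd.json"));return np.array(d[0]),Ro.from_quat(d[1])
    return np.array([.245,.493,.206]),Ro.from_euler("xyz",[np.pi,0,2.681])
def frame(z,x):   # tool rotation from tool z and rough tool x
    z=np.array(z,float);z/=np.linalg.norm(z);x=np.array(x,float);x-=z*(x@z);x/=np.linalg.norm(x)
    return Ro.from_matrix(np.c_[x,np.cross(z,x),z])
def down(yaw): return frame([0,0,-1],[np.cos(yaw),np.sin(yaw),0])
def go(p,R,v=.03,w=.12,axis_turn=None,calls=None):
    """print calls to reach pose; axis_turn: whole rotvec (tool axes) if the long way round is wanted"""
    p0,R0=load();p=np.array(p,float)
    rv=(R0.inv()*R).as_rotvec() if axis_turn is None else np.array(axis_turn)
    n=max(np.linalg.norm(p-p0)/v,np.linalg.norm(rv)/w)
    n=5*(calls or max(1,int(np.ceil(n/5-.05))))
    pb,Rb=p0,R0
    for c in range(n//5):
        rows=[]
        for i in range(1,6):
            f=(5*c+i)/n;q=p0+f*(p-p0);Q=R0*Ro.from_rotvec(f*rv)
            rows.append([round(float(a),4) for a in Rb.inv().apply(q-pb)]+[round(float(a),3) for a in (Rb.inv()*Q).as_rotvec()])
        print(str(rows).replace("-0.0,","0,").replace("-0.0]","0]"))
        r=np.array(rows[-1]);pb=pb+Rb.apply(r[:3]);Rb=Rb*Ro.from_rotvec(r[3:])
    json.dump([pb.tolist(),Rb.as_quat().tolist()],open("cmd.json","w"))
E
python3 - <<'E'
from plan import *
R=down(3.373)
go([.4645,.337,.16],R,.04,.12)
print();go([.4645,.337,.065],R)
E
```

```text
[[-0.0266, -0.0042, 0.0046, 0.0, 0.0, -0.069], [-0.0532, -0.0084, 0.0092, 0.0, 0.0, -0.138], [-0.0798, -0.0127, 0.0138, 0.0, 0.0, -0.208], [-0.1064, -0.0169, 0.0184, 0.0, 0.0, -0.277], [-0.133, -0.0211, 0.023, 0.0, 0.0, -0.346]]
[[-0.0236, -0.013, 0.0046, 0.0, 0.0, -0.069], [-0.0472, -0.026, 0.0092, 0.0, 0.0, -0.138], [-0.0708, -0.0389, 0.0138, 0.0, 0.0, -0.208], [-0.0943, -0.0519, 0.0184, 0.0, 0.0, -0.277], [-0.1179, -0.0649, 0.023, 0.0, 0.0, -0.346]]

[[0, 0, 0.019, 0.0, 0.0, 0], [0, 0, 0.038, 0.0, 0.0, 0], [0, 0, 0.057, 0.0, 0.0, 0], [0, 0, 0.076, 0.0, 0.0, 0], [0, 0, 0.095, 0.0, 0.0, 0]]
```

Request:
carry_out --pt "-0.0266 -0.0042 0.0046 0 0 -0.069" --pt "-0.0532 -0.0084 0.0092 0 0 -0.138" --pt "-0.0798 -0.0127 0.0138 0 0 -0.208" --pt "-0.1064 -0.0169 0.0184 0 0 -0.277" --pt "-0.133 -0.0211 0.023 0 0 -0.346" --jaw 1

```text
time: 0.6
tool_pos: [0.3548, 0.4137, 0.1817]
ee_rot: [-3.141, -0.001, 3.03]
wrist_force: [-0.5, 0.7, -0.1]
width: 0.0942
finger_force: 0.0
```

Request:
carry_out --pt "-0.0236 -0.013 0.0046 0 0 -0.069" --pt "-0.0472 -0.026 0.0092 0 0 -0.138" --pt "-0.0708 -0.0389 0.0138 0 0 -0.208" --pt "-0.0943 -0.0519 0.0184 0 0 -0.277" --pt "-0.1179 -0.0649 0.023 0 0 -0.346"

```text
time: 1.1
tool_pos: [0.4645, 0.3357, 0.1586]
ee_rot: [-3.141, -0.001, -2.908]
wrist_force: [0.1, 0.0, -0.1]
width: 0.0938
finger_force: 0.0
```

Request:
carry_out --pt "0 0 0.019 0 0 0" --pt "0 0 0.038 0 0 0" --pt "0 0 0.057 0 0 0" --pt "0 0 0.076 0 0 0" --pt "0 0 0.095 0 0 0"

```text
time: 1.6
tool_pos: [0.4636, 0.3363, 0.0631]
ee_rot: [-3.141, -0.001, -2.911]
wrist_force: [0.3, -0.1, 0.1]
width: 0.094
finger_force: 0.0
```

Request:
carry_out --pt "0 0 0 0 0 0" --pt "0 0 0 0 0 0" --pt "0 0 0 0 0 0" --pt "0 0 0 0 0 0" --pt "0 0 0 0 0 0" --jaw 0

```text
time: 2.1
tool_pos: [0.4646, 0.337, 0.0656]
ee_rot: [3.141, 0.002, -2.91]
wrist_force: [0.1, 0.2, -0.4]
width: 0.0576
finger_force: 0.0
```

Request:
carry_out --pt "0 0 0 0 0 0" --pt "0 0 0 0 0 0" --pt "0 0 -0.005 0 0 0" --pt "0 0 -0.015 0 0 0" --pt "0 0 -0.03 0 0 0"

```text
time: 2.6
tool_pos: [0.4636, 0.3364, 0.0948]
ee_rot: [-3.141, -0.001, -2.91]
wrist_force: [-0.3, -0.0, 0.7]
width: 0.0172
finger_force: 0.0
```

```bash
sed -i 's/round(float(a),4)/round(float(a),3)/' plan.py; python3 - <<'E'
from plan import *
p,R=load();p=p+R.apply([0,0,-.03]);json.dump([p.tolist(),R.as_quat().tolist()],open("cmd.json","w"))
go([.43,.31,.25],R,.04,.13,axis_turn=[0,0,1.7],calls=3);print()
go([.44,-.004,.295],None,.04,.13,axis_turn=[0,0,1.746],calls=3)
E
```

```text
[[0.003, -0.001, -0.01, 0.0, 0.0, 0.113], [0.005, -0.002, -0.021, 0.0, 0, 0.227], [0.008, -0.004, -0.031, 0.0, 0.0, 0.34], [0.011, -0.005, -0.041, 0, 0.0, 0.453], [0.013, -0.006, -0.052, 0.0, 0.0, 0.567]]
[[0.002, -0.003, -0.01, 0, 0, 0.113], [0.003, -0.005, -0.02, 0.0, 0, 0.226], [0.005, -0.008, -0.031, 0, 0, 0.34], [0.006, -0.01, -0.041, 0, 0, 0.453], [0.008, -0.013, -0.051, 0, 0, 0.566]]
[[0.0, -0.003, -0.011, 0, 0, 0.114], [0.0, -0.005, -0.021, 0.0, 0, 0.227], [0.0, -0.008, -0.031, 0, 0, 0.34], [0.0, -0.011, -0.042, 0, 0.0, 0.454], [0.0, -0.014, -0.052, 0, 0.0, 0.567]]

[[-0.021, -0.001, -0.003, 0, 0.0, 0.116], [-0.042, -0.003, -0.006, 0.0, 0, 0.233], [-0.063, -0.004, -0.009, 0.0, 0, 0.349], [-0.084, -0.006, -0.012, 0.0, 0, 0.466], [-0.104, -0.007, -0.015, 0.0, 0.0, 0.582]]
[[-0.019, 0.01, -0.003, 0.0, 0.0, 0.116], [-0.037, 0.02, -0.006, 0.0, 0.0, 0.233], [-0.055, 0.031, -0.009, 0.0, 0.0, 0.349], [-0.074, 0.041, -0.012, 0.0, 0.0, 0.466], [-0.092, 0.051, -0.015, 0, 0.0, 0.582]]
[[-0.01, 0.019, -0.003, 0, 0.0, 0.116], [-0.019, 0.037, -0.006, 0, 0.0, 0.233], [-0.029, 0.056, -0.009, 0, 0.0, 0.349], [-0.039, 0.074, -0.012, 0.0, 0.0, 0.466], [-0.048, 0.093, -0.015, 0.0, 0.0, 0.582]]
```

The fingers are slow and hadn't closed before the lift. I'll go back down and regrip.

Request:
carry_out --pt "0 0 0 0 0 0" --pt "0 0 0.005 0 0 0" --pt "0 0 0.015 0 0 0" --pt "0 0 0.03 0 0 0" --pt "0 0 0.03 0 0 0" --jaw 0.4

```text
time: 3.1
tool_pos: [0.4616, 0.3352, 0.0601]
ee_rot: [-3.139, -0.007, -2.91]
wrist_force: [-0.0, -0.0, -0.1]
width: 0.038
finger_force: 0.0
```

Request:
carry_out --pt "0 0 0 0 0 0" --pt "0 0 0 0 0 0" --pt "0 0 0 0 0 0" --pt "0 0 0 0 0 0" --pt "0 0 0 0 0 0" --jaw 0

```text
time: 3.6
tool_pos: [0.4642, 0.3375, 0.0651]
ee_rot: [3.14, 0.001, -2.91]
wrist_force: [-0.2, 3.0, 0.6]
width: 0.0116
finger_force: 30.0
```

Request:
carry_out --pt "0 0 0 0 0 0" --pt "0 0 0 0 0 0" --pt "0 0 0 0 0 0" --pt "0 0 0 0 0 0" --pt "0 0 0 0 0 0"

```text
time: 4.1
tool_pos: [0.4642, 0.3374, 0.0651]
ee_rot: [3.14, 0.001, -2.91]
wrist_force: [-1.6, 5.3, 3.2]
width: 0.0117
finger_force: 30.0
```

Request:
carry_out --pt "0 0 -0.003 0 0 0" --pt "0 0 -0.008 0 0 0" --pt "0 0 -0.015 0 0 0" --pt "0 0 -0.023 0 0 0" --pt "0 0 -0.03 0 0 0"

```text
time: 4.6
tool_pos: [0.4641, 0.3363, 0.0951]
ee_rot: [-3.141, -0.0, -2.911]
wrist_force: [-0.4, 0.5, -5.1]
width: 0.0121
finger_force: 30.0
```

Request:
carry_out --pt "0.003 -0.001 -0.01 0 0 0.113" --pt "0.005 -0.002 -0.021 0 0 0.227" --pt "0.008 -0.004 -0.031 0 0 0.34" --pt "0.011 -0.005 -0.041 0 0 0.453" --pt "0.013 -0.006 -0.052 0 0 0.567"

```text
time: 5.1
tool_pos: [0.4526, 0.3275, 0.1474]
ee_rot: [-3.141, 0.0, 2.801]
wrist_force: [-0.2, -0.5, -4.9]
width: 0.0122
finger_force: 30.0
```

Request:
carry_out --pt "0.002 -0.003 -0.01 0 0 0.113" --pt "0.003 -0.005 -0.02 0 0 0.226" --pt "0.005 -0.008 -0.031 0 0 0.34" --pt "0.006 -0.01 -0.041 0 0 0.453" --pt "0.008 -0.013 -0.051 0 0 0.566"

```text
time: 5.6
tool_pos: [0.4409, 0.3179, 0.1985]
ee_rot: [3.141, 0.0, 2.235]
wrist_force: [0.4, 0.2, -4.7]
width: 0.0118
finger_force: 30.0
```

Request:
carry_out --pt "0 -0.003 -0.011 0 0 0.114" --pt "0 -0.005 -0.021 0 0 0.227" --pt "0 -0.008 -0.031 0 0 0.34" --pt "0 -0.011 -0.042 0 0 0.454" --pt "0 -0.014 -0.052 0 0 0.567"

```text
time: 6.1
tool_pos: [0.4298, 0.3092, 0.2507]
ee_rot: [3.141, 0.0, 1.668]
wrist_force: [-0.2, -0.2, -4.5]
width: 0.0119
finger_force: 30.0
```

Request:
carry_out --pt "-0.021 -0.001 -0.003 0 0 0.116" --pt "-0.042 -0.003 -0.006 0 0 0.233" --pt "-0.063 -0.004 -0.009 0 0 0.349" --pt "-0.084 -0.006 -0.012 0 0 0.466" --pt "-0.104 -0.007 -0.015 0 0 0.582"

```text
time: 6.6
tool_pos: [0.4333, 0.2042, 0.2653]
ee_rot: [3.141, -0.0, 1.086]
wrist_force: [-0.2, -0.8, -5.4]
width: 0.012
finger_force: 30.0
```

Request:
carry_out --pt "-0.019 0.01 -0.003 0 0 0.116" --pt "-0.037 0.02 -0.006 0 0 0.233" --pt "-0.055 0.031 -0.009 0 0 0.349" --pt "-0.074 0.041 -0.012 0 0 0.466" --pt "-0.092 0.051 -0.015 0 0 0.582"

```text
time: 7.1
tool_pos: [0.436, 0.0991, 0.2804]
ee_rot: [3.141, -0.001, 0.504]
wrist_force: [1.1, -0.3, -4.4]
width: 0.0115
finger_force: 30.0
```

Request:
carry_out --pt "-0.01 0.019 -0.003 0 0 0.116" --pt "-0.019 0.037 -0.006 0 0 0.233" --pt "-0.029 0.056 -0.009 0 0 0.349" --pt "-0.039 0.074 -0.012 0 0 0.466" --pt "-0.048 0.093 -0.015 0 0 0.582"

```text
time: 7.6
tool_pos: [0.4392, -0.0053, 0.2954]
ee_rot: [3.141, -0.001, -0.078]
wrist_force: [0.7, 0.2, -5.4]
width: 0.0116
finger_force: 30.0
```

```bash
python3 - <<'E'
from bench import *
import cv2,pickle
from plan import *
p,R=load();print(p,R.as_euler("xyz"));o=get_obs();print(o["tool_pos"],o["ee_rot"],o["joint_positions"])
s=snapshot("scene");pickle.dump(s,open("scene1.pkl","wb"));cv2.imwrite("pics/s1.png",cv2.resize(s["img"][100:340,230:550],None,fx=2.4,fy=2.4)[:,:,::-1])
E
```

```text
[ 0.44020043 -0.00404536  0.295     ] [ 3.14159265  0.         -0.073     ]
[ 0.43921531 -0.00534754  0.29540755] [ 3.14135835e+00 -9.49717159e-04 -7.81366696e-02] [-1.41250505e-01 -1.61284046e-01  1.43450314e+00 -1.81883684e-04
  1.86741095e+00  1.50762936e+00]
```

View pics/s1.png

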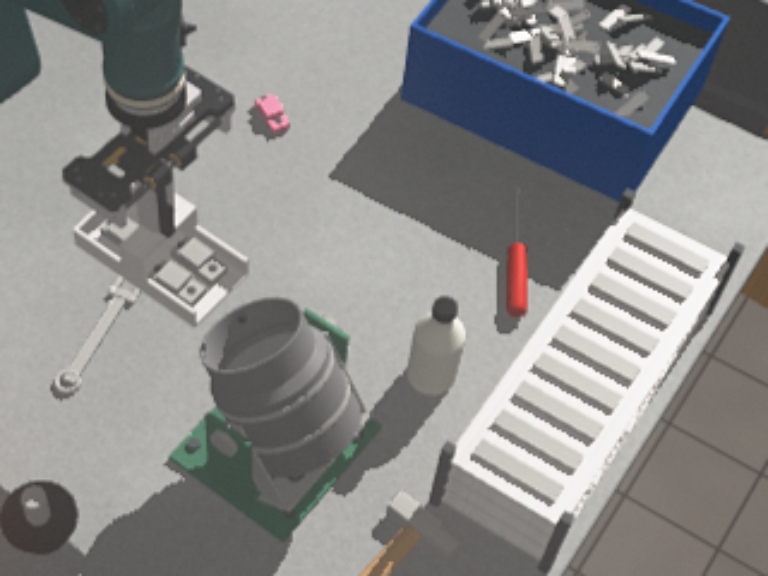

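The tray is level in the gripper with its lip facing the drum at about (225,310), and all the blocks are aboard. Next are the pour waypoints.

```bash
python3 - <<'E'
from plan import *
L0=np.array([.540,-.0105,.200]);d=np.array([np.cos(-.073),np.sin(-.073),0]);u=np.array([0,0,1.])
for phi,up,calls in((14,.03,1),(27,.003,1),(40,0,1),(56,0,1)):
    f=np.radians(phi);x=-(np.cos(f)*d-np.sin(f)*u);z=np.sin(f)*d+np.cos(f)*u
    t=L0+up*u+.085*x+.063*z;print(phi,t.round(3));go(t,frame(-z,-x),.04,.13,calls=calls)
E
```

```text
14 [ 0.473 -0.006  0.312]
[[0.007, 0, -0.003, 0, -0.049, 0.0], [0.013, 0, -0.007, 0, -0.098, 0.0], [0.02, -0.001, -0.01, 0, -0.147, 0.0], [0.026, -0.001, -0.013, 0, -0.195, 0.0], [0.033, -0.001, -0.017, 0, -0.244, 0.0]]
27 [ 0.493 -0.007  0.298]
[[0.005, 0.0, 0.002, 0, -0.045, 0], [0.009, 0.0, 0.004, 0, -0.091, 0.0], [0.014, 0.0, 0.005, 0, -0.136, 0.0], [0.018, 0.0, 0.007, 0, -0.182, 0.0], [0.023, 0.0, 0.009, 0, -0.227, 0.0]]
40 [ 0.515 -0.009  0.303]
[[0.003, 0.0, -0.003, 0, -0.045, 0.0], [0.007, 0.0, -0.006, 0, -0.091, 0.0], [0.01, 0.0, -0.009, 0, -0.136, 0.0], [0.014, 0.0, -0.012, 0, -0.182, 0.0], [0.017, 0.0, -0.015, 0, -0.227, 0.0]]
56 [ 0.545 -0.011  0.306]
[[0.004, 0.0, -0.004, 0, -0.056, 0.0], [0.008, 0.0, -0.008, 0, -0.112, 0.0], [0.013, 0.0, -0.012, 0, -0.168, 0.0], [0.017, 0.0, -0.017, 0, -0.224, 0.0], [0.021, 0.0, -0.021, 0, -0.279, 0.0]]
```

Request:
carry_out --pt "0.007 0 -0.003 0 -0.049 0" --pt "0.013 0 -0.007 0 -0.098 0" --pt "0.02 -0.001 -0.01 0 -0.147 0" --pt "0.026 -0.001 -0.013 0 -0.195 0" --pt "0.033 -0.001 -0.017 0 -0.244 0"

```text
time: 8.15
tool_pos: [0.4731, -0.0059, 0.3123]
ee_rot: [3.141, 0.244, -0.073]
wrist_force: [-0.0, 0.0, -4.7]
width: 0.0117
finger_force: 30.0
```

Request:
carry_out --pt "0.005 0 0.002 0 -0.045 0" --pt "0.009 0 0.004 0 -0.091 0" --pt "0.014 0 0.005 0 -0.136 0" --pt "0.018 0 0.007 0 -0.182 0" --pt "0.023 0 0.009 0 -0.227 0"

```text
time: 8.65
tool_pos: [0.4938, -0.0074, 0.2976]
ee_rot: [3.141, 0.469, -0.073]
wrist_force: [0.1, 0.6, -5.9]
width: 0.012
finger_force: 30.0
```

Request:
carry_out --pt "0.003 0 -0.003 0 -0.045 0" --pt "0.007 0 -0.006 0 -0.091 0" --pt "0.01 0 -0.009 0 -0.136 0" --pt "0.014 0 -0.012 0 -0.182 0" --pt "0.017 0 -0.015 0 -0.227 0"

```text
time: 9.15
tool_pos: [0.5159, -0.0091, 0.3029]
ee_rot: [3.142, 0.695, -0.073]
wrist_force: [0.3, 0.0, -4.1]
width: 0.0119
finger_force: 30.0
```

Request:
carry_out --pt "0.004 0 -0.004 0 -0.056 0" --pt "0.008 0 -0.008 0 -0.112 0" --pt "0.013 0 -0.012 0 -0.168 0" --pt "0.017 0 -0.017 0 -0.224 0" --pt "0.021 0 -0.021 0 -0.279 0"

```text
time: 9.65
tool_pos: [0.5132, -0.0116, 0.2686]
ee_rot: [3.14, 0.933, -0.073]
wrist_force: [-2.9, 2.9, 9.5]
width: 0.012
finger_force: 30.0
```

Request:
carry_out --pt "0 0 0 0 0 0" --pt "0 0 0 0 0 0" --pt "0 0 0 0 0 0" --pt "0 0 0 0 0 0" --pt "0 0 0 0 0 0"

```text
time: 10.15
tool_pos: [0.5136, -0.0117, 0.2685]
ee_rot: [3.139, 0.932, -0.073]
wrist_force: [-4.8, 0.5, 3.0]
width: 0.0119
finger_force: 30.0
```

```bash
python3 - <<'E'
from bench import *
import cv2,numpy as np
s=snapshot("scene");t=snapshot("top");f=lambda a:cv2.resize(a,(400,400),interpolation=cv2.INTER_CUBIC)
cv2.imwrite("pics/s2.png",np.hstack([f(s["img"][170:330,270:430]),f(t["img"][130:270,250:390])])[:,:,::-1])
print(get_obs()["wrist_force"],get_obs()["joint_positions"])
E
```

```text
[-3.89035377 -0.70203241  4.16887791] [-0.11086559  0.68442144  0.73302464 -0.06922877  2.65501237  1.4871431 ]
```

View pics/s2.png

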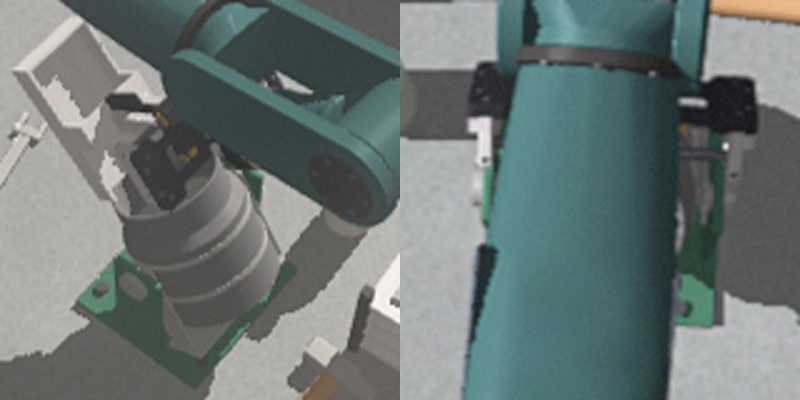

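Joint 5 reached its limit at the last step, so the tool sagged and the tray is touching the drum lightly at 5 N. The visible part of the tray looks empty. I'll lift out and tilt back.

Request:
carry_out --pt "-0.008 0 -0.006 0 0.04 0" --pt "-0.016 0 -0.012 0 0.08 0" --pt "-0.024 0 -0.018 0 0.12 0" --pt "-0.032 0 -0.024 0 0.16 0" --pt "-0.04 0 -0.03 0 0.2 0"

```text
time: 10.75
tool_pos: [0.5145, -0.0116, 0.3189]
ee_rot: [3.14, 0.726, -0.073]
wrist_force: [0.6, 0.2, -2.9]
width: 0.0117
finger_force: 30.0
```

Request:
carry_out --pt "0 0 0 0 0 0" --pt "0 0 0 0 0 0" --pt "0 0 0 0 0 0" --pt "0 0 0 0 0 0" --pt "0 0 0 0 0 0"

```text
time: 11.25
tool_pos: [0.5142, -0.0117, 0.3162]
ee_rot: [3.14, 0.735, -0.072]
wrist_force: [0.3, 0.4, -2.7]
width: 0.0117
finger_force: 30.0
```

```bash
python3 - <<'E'
from bench import *
o=get_obs();print(o["wrist_force"],o["joint_positions"],o["tool_pos"],o["ee_rot"])
E
```

```text
[ 0.26975689  0.44417982 -2.72049827] [-0.11319143  0.56216296  0.72400317 -0.05500011  2.58975993  1.4937387 ] [ 0.51423009 -0.01166188  0.31619577] [ 3.14008962  0.73546686 -0.07246458]
```

The wrist load is now 2.7 N, which is the tray alone at 0.28 kg, so all the blocks are out. I'll level off and carry the tray back to its place.

```bash
python3 - <<'E'
from plan import *
from bench import get_obs
o=get_obs();json.dump([o["tool_pos"].tolist(),Ro.from_euler("xyz",o["ee_rot"]).as_quat().tolist()],open("cmd.json","w"))
go([.45,0,.335],down(-.073),.04,.13)
go([.46,.325,.22],down(.231),.045,.13)
E
```

```text
[[-0.006, -0.001, 0.003, 0.0, 0.074, 0.0], [-0.012, -0.001, 0.006, 0.0, 0.147, 0.0], [-0.018, -0.002, 0.009, 0.0, 0.221, 0.0], [-0.024, -0.003, 0.012, 0.001, 0.294, 0.0], [-0.03, -0.004, 0.015, 0.001, 0.368, 0.001]]
[[-0.007, 0, 0.0, 0.0, 0.073, 0], [-0.014, -0.001, 0.001, 0.0, 0.147, 0], [-0.02, -0.002, 0.001, 0.0, 0.22, 0], [-0.027, -0.002, 0.002, 0.001, 0.294, 0], [-0.034, -0.003, 0.003, 0.001, 0.367, 0.0]]
[[-0.001, -0.032, 0.011, 0, 0.0, -0.03], [-0.003, -0.065, 0.023, 0, 0.0, -0.061], [-0.004, -0.097, 0.034, 0, 0.0, -0.091], [-0.005, -0.13, 0.046, 0, 0.0, -0.122], [-0.007, -0.162, 0.057, 0, 0.0, -0.152]]
[[0.004, -0.033, 0.012, 0, 0.0, -0.03], [0.008, -0.065, 0.023, 0, 0.0, -0.061], [0.011, -0.097, 0.035, 0, 0.0, -0.091], [0.015, -0.13, 0.046, 0, 0.0, -0.122], [0.018, -0.162, 0.058, 0, 0.0, -0.152]]
```

Request:
carry_out --pt "-0.006 -0.001 0.003 0 0.074 0" --pt "-0.012 -0.001 0.006 0 0.147 0" --pt "-0.018 -0.002 0.009 0 0.221 0" --pt "-0.024 -0.003 0.012 0.001 0.294 0" --pt "-0.03 -0.004 0.015 0.001 0.368 0.001"

```text
time: 11.75
tool_pos: [0.4817, -0.0053, 0.326]
ee_rot: [3.141, 0.364, -0.073]
wrist_force: [1.0, -0.7, -1.6]
width: 0.0121
finger_force: 30.0
```

Request:
carry_out --pt "-0.007 0 0 0 0.073 0" --pt "-0.014 -0.001 0.001 0 0.147 0" --pt "-0.02 -0.002 0.001 0 0.22 0" --pt "-0.027 -0.002 0.002 0.001 0.294 0" --pt "-0.034 -0.003 0.003 0.001 0.367 0"

```text
time: 12.25
tool_pos: [0.4485, 0.0001, 0.3353]
ee_rot: [-3.141, -0.002, -0.073]
wrist_force: [0.2, -0.9, -2.9]
width: 0.0118
finger_force: 30.0
```

Request:
carry_out --pt "-0.001 -0.032 0.011 0 0 -0.03" --pt "-0.003 -0.065 0.023 0 0 -0.061" --pt "-0.004 -0.097 0.034 0 0 -0.091" --pt "-0.005 -0.13 0.046 0 0 -0.122" --pt "-0.007 -0.162 0.057 0 0 -0.152"

```text
time: 12.75
tool_pos: [0.4533, 0.1632, 0.2773]
ee_rot: [3.141, 0.002, 0.08]
wrist_force: [0.7, 0.8, -3.3]
width: 0.0119
finger_force: 30.0
```

Request:
carry_out --pt "0.004 -0.033 0.012 0 0 -0.03" --pt "0.008 -0.065 0.023 0 0 -0.061" --pt "0.011 -0.097 0.035 0 0 -0.091" --pt "0.015 -0.13 0.046 0 0 -0.122" --pt "0.018 -0.162 0.058 0 0 -0.152"

```text
time: 13.25
tool_pos: [0.4588, 0.3259, 0.2193]
ee_rot: [3.14, 0.002, 0.232]
wrist_force: [0.5, 0.3, -3.2]
width: 0.0119
finger_force: 30.0
```

```bash
python3 - <<'E'
from bench import *
from h import *
o=get_obs();print(o["wrist_force"],o["joint_positions"],o["tool_pos"],o["ee_rot"])
s=snapshot("scene");t=snapshot("top");pickle.dump((s,t),open("s3.pkl","wb"));f=lambda a:cv2.resize(a,(400,400),interpolation=cv2.INTER_CUBIC)
cv2.imwrite("pics/s3.png",np.hstack([f(s["img"][110:310,280:480]),f(t["img"][140:260,260:380])])[:,:,::-1])
# tray tilt: floor/wall points
for n,x in(("scene",s),("top",t)):
    w=cloud(x).reshape(-1,3);T=o["tool_pos"];y=.231
    d=w-T;X=d[:,0]*np.cos(y)+d[:,1]*np.sin(y);Y=-d[:,0]*np.sin(y)+d[:,1]*np.cos(y);Z=d[:,2]
    m=(abs(X)<.095)&(abs(Y)<.037)&(Z<-.03)&(Z>-.09)
    for a,b in((-.09,-.08),(-.08,-.07),(-.07,-.055),(-.055,-.04),(.04,.055),(.055,.07),(.07,.08),(.08,.09)):
        k=m&(X>a)&(X<b);print(n,a,k.sum(),np.percentile(Z[k],[10,50,90]).round(4) if k.any() else "")
# drum rim
for n,x in(("scene",s),("top",t)):
    p=cloud(x).reshape(-1,3);M=np.array([.5623,-.0118,.1995]);a=np.array([-.516,.0377,.856])
    for i in range(12):
        r=np.linalg.norm(np.cross(p-M,a),axis=1);q=p[(abs((p-M)@a)<.004)&(r<.066)&(r>.05)]
        c=q.mean(0);a=np.linalg.svd(q-c)[2][2];a*=np.sign(a[2]);M=M+a*((c-M)@a)
    print(n,len(q),a,np.arccos(a[2]),M)
E
```

```text
[ 0.47229169  0.29218537 -3.19333021] [ 5.17639966e-01  1.15120641e-01  1.31319086e+00 -1.20373289e-03
  1.71520159e+00  1.85587429e+00] [0.45877817 0.32589561 0.21928761] [3.13990915e+00 1.50772476e-03 2.32388651e-01]
scene -0.09 53 [-0.0631 -0.0432 -0.037 ]
scene -0.08 70 [-0.0659 -0.0596 -0.0451]
scene -0.07 74 [-0.0664 -0.0623 -0.0577]
scene -0.055 70 [-0.0639 -0.0604 -0.0569]
scene 0.04 77 [-0.0593 -0.0563 -0.052 ]
scene 0.055 80 [-0.0593 -0.0552 -0.0504]
scene 0.07 50 [-0.0592 -0.056  -0.052 ]
scene 0.08 49 [-0.0588 -0.0542 -0.0493]
top -0.09 43 [-0.0686 -0.0445 -0.0416]
top -0.08 94 [-0.07   -0.0674 -0.0649]
top -0.07 161 [-0.0703 -0.0668 -0.0637]
top -0.055 169 [-0.0686 -0.0661 -0.0632]
top 0.04 31 [-0.0658 -0.0625 -0.0588]
top 0.055 116 [-0.0631 -0.06   -0.0574]
top 0.07 153 [-0.0629 -0.0603 -0.0577]
top 0.08 75 [-0.0628 -0.0598 -0.0571]
scene 274 [-0.51057053  0.03968442  0.8589196 ] 0.5376400968128076 [ 0.5624659  -0.0118125   0.19922257]
top 375 [-0.51636003  0.03708861  0.85556809] 0.5441491308178833 [ 0.56220507 -0.01179316  0.19965745]
```

View pics/s3.png

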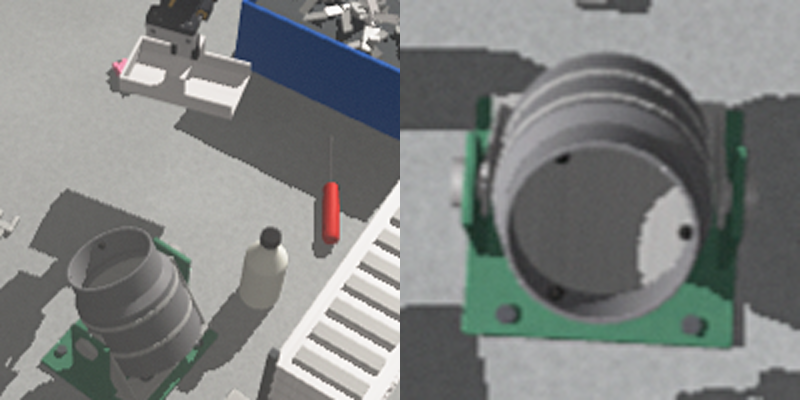

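The drum lean is unchanged at 0.541, and the tray is empty but pitched 0.047 rad in the grip. I'll correct that pitch and lower it.

Request:
carry_out --pt "0 0 0.03 0 -0.01 0" --pt "0 0 0.06 0 -0.02 0" --pt "0 0 0.09 0 -0.03 0" --pt "0 0 0.12 0 -0.04 0" --pt "0 0 0.146 0 -0.047 0"

```text
time: 13.85
tool_pos: [0.4591, 0.3236, 0.0727]
ee_rot: [3.139, 0.049, 0.23]
wrist_force: [0.2, 0.2, -1.9]
width: 0.0117
finger_force: 30.0
```

Request:
carry_out --pt "0 0 0.001 0 0 0" --pt "0 0 0.003 0 0 0" --pt "0 0 0.005 0 0 0" --pt "0 0 0.006 0 0 0" --pt "0 0 0.006 0 0 0"

```text
time: 14.35
tool_pos: [0.4605, 0.3253, 0.0701]
ee_rot: [-3.142, 0.043, 0.231]
wrist_force: [-0.3, 0.4, -2.6]
width: 0.0116
finger_force: 30.0
```

Request:
carry_out --pt "0 0 0.001 0 0 0" --pt "0 0 0.002 0 0 0" --pt "0 0 0.003 0 0 0" --pt "0 0 0.003 0 0 0" --pt "0 0 0.003 0 0 0"

```text
time: 14.85
tool_pos: [0.4597, 0.3249, 0.0656]
ee_rot: [3.141, 0.045, 0.231]
wrist_force: [-0.0, -0.2, -2.8]
width: 0.0119
finger_force: 30.0
```

Request:
carry_out --pt "0 0 0.001 0 0 0" --pt "0 0 0.002 0 0 0" --pt "0 0 0.003 0 0 0" --pt "0 0 0.003 0 0 0" --pt "0 0 0.003 0 0 0"

```text
time: 15.35
tool_pos: [0.4608, 0.3252, 0.0642]
ee_rot: [3.141, 0.042, 0.231]
wrist_force: [2.2, -0.3, 6.2]
width: 0.0116
finger_force: 30.0
```

Request:
carry_out --pt "0 0 0 0 0 0" --pt "0 0 0 0 0 0" --pt "0 0 0 0 0 0" --pt "0 0 0 0 0 0" --pt "0 0 0 0 0 0" --jaw 0.5

```text
time: 15.85
tool_pos: [0.4594, 0.3249, 0.0623]
ee_rot: [3.141, 0.046, 0.231]
wrist_force: [0.2, -0.3, -0.3]
width: 0.0459
finger_force: 0.0
```

Request:
carry_out --pt "0 0 -0.002 0 0 0" --pt "0 0 -0.006 0 0 0" --pt "0 0 -0.02 0 0 0" --pt "0 0 -0.05 0 0 0" --pt "0 0 -0.09 0 0 0"

```text
time: 16.35
tool_pos: [0.4625, 0.3253, 0.1526]
ee_rot: [3.14, 0.049, 0.231]
wrist_force: [1.6, -0.2, 0.3]
width: 0.047
finger_force: 0.0
```

```bash
python3 - <<'E'
from plan import *
from bench import *
from h import *
o=get_obs();print(o["tool_pos"],o["ee_rot"],o["wrist_force"])
json.dump([o["tool_pos"].tolist(),Ro.from_euler("xyz",o["ee_rot"]).as_quat().tolist()],open("cmd.json","w"))
t=snapshot("top");w=cloud(t).reshape(-1,3)
d=w-[.546,-.401,0];u=d[:,0]*.8-d[:,1]*.6;v=d[:,0]*.6+d[:,1]*.8
m=(abs(u)<.11)&(abs(v)<.06)&(w[:,2]>.1);print("high near grasp",m.sum(),w[m].max(0) if m.any() else "")
b=w[(w[:,0]>.45)&(w[:,0]<.65)&(w[:,1]<-.46)&(w[:,1]>-.52)];print(np.nanmax(b[:,2]),b[b[:,2]>.05].max(0))
# tray flatness
y=.231;T=np.array([.4595,.325]);d=w[:,:2]-T;X=d[:,0]*np.cos(y)+d[:,1]*np.sin(y);Y=-d[:,0]*np.sin(y)+d[:,1]*np.cos(y)
for a,b in((-.075,-.05),(.05,.075)):
    k=(X>a)&(X<b)&(abs(Y)<.035)&(w[:,2]<.02);print("floor",np.median(w[k,2]),k.sum())
yaw=.87
go([.45,.10,.30],down(.5),.045,.13)
go([.546,-.401,.17],down(yaw),.045,.13)
E
```

```text
[0.46251973 0.32533826 0.15257388] [3.14012234 0.04863775 0.23098806] [ 1.55845201 -0.22111596  0.28502707]
high near grasp 189 [ 0.61554882 -0.48804654  0.13820703]
0.1382070256486633 [ 0.64990838 -0.48303518  0.13820703]
floor 0.0036386344140586064 257
floor 0.0032959727694646186 13
[[-0.007, 0.022, -0.014, -0.001, 0.005, -0.027], [-0.014, 0.043, -0.029, -0.001, 0.01, -0.054], [-0.021, 0.065, -0.043, -0.002, 0.015, -0.081], [-0.028, 0.087, -0.058, -0.002, 0.019, -0.108], [-0.035, 0.108, -0.072, -0.003, 0.024, -0.134]]
[[-0.01, 0.021, -0.014, 0, 0.005, -0.027], [-0.02, 0.041, -0.029, -0.001, 0.01, -0.054], [-0.029, 0.062, -0.043, -0.001, 0.015, -0.081], [-0.039, 0.083, -0.058, -0.002, 0.02, -0.108], [-0.048, 0.103, -0.073, -0.002, 0.025, -0.135]]
[[-0.01, 0.032, 0.009, 0, 0, -0.025], [-0.021, 0.065, 0.017, 0, 0, -0.049], [-0.031, 0.097, 0.026, 0, 0, -0.074], [-0.042, 0.13, 0.035, 0, 0, -0.099], [-0.052, 0.162, 0.043, 0, 0, -0.123]]
[[-0.014, 0.031, 0.009, 0.0, 0, -0.025], [-0.029, 0.062, 0.018, 0.0, 0, -0.05], [-0.043, 0.093, 0.027, 0.0, 0, -0.074], [-0.057, 0.123, 0.035, 0.0, 0, -0.099], [-0.072, 0.154, 0.044, 0.0, 0, -0.124]]
[[-0.018, 0.029, 0.009, 0.0, 0, -0.024], [-0.036, 0.058, 0.017, 0.0, 0, -0.049], [-0.054, 0.087, 0.026, 0.0, 0, -0.074], [-0.072, 0.116, 0.035, 0.0, 0, -0.098], [-0.09, 0.145, 0.043, 0.0, 0, -0.123]]
```

The tray lies flat. The bin wall beside the stopper is 138 mm high, so I'll grip with the fingers along world x.

```bash
python3 - <<'E'
from plan import *
from bench import *
o=get_obs()
json.dump([o["tool_pos"].tolist(),Ro.from_euler("xyz",o["ee_rot"]).as_quat().tolist()],open("cmd.json","w"))
go([.45,.10,.30],down(.8),.045,.13)
go([.546,-.401,.17],down(1.4),.045,.13)
go([.546,-.401,.0475],down(1.4),.03,.13)
E
```

```text
[[-0.007, 0.022, -0.014, -0.001, 0.003, -0.057], [-0.015, 0.043, -0.027, -0.002, 0.006, -0.114], [-0.022, 0.065, -0.041, -0.004, 0.009, -0.171], [-0.029, 0.087, -0.054, -0.005, 0.012, -0.228], [-0.036, 0.109, -0.068, -0.006, 0.015, -0.284]]
[[-0.013, 0.018, -0.014, -0.001, 0.003, -0.057], [-0.026, 0.037, -0.027, -0.003, 0.007, -0.114], [-0.039, 0.056, -0.041, -0.004, 0.01, -0.171], [-0.052, 0.075, -0.054, -0.005, 0.013, -0.228], [-0.065, 0.094, -0.068, -0.006, 0.016, -0.285]]
[[-0.019, 0.028, 0.009, 0, 0, -0.04], [-0.039, 0.056, 0.017, 0, 0, -0.08], [-0.058, 0.084, 0.026, 0, 0, -0.12], [-0.078, 0.112, 0.035, 0, 0, -0.16], [-0.097, 0.139, 0.043, 0, 0, -0.2]]
[[-0.025, 0.024, 0.009, 0, 0, -0.04], [-0.05, 0.047, 0.018, 0, 0, -0.08], [-0.075, 0.071, 0.026, 0, 0, -0.12], [-0.099, 0.094, 0.035, 0, 0, -0.16], [-0.124, 0.117, 0.044, 0, 0, -0.2]]
[[-0.029, 0.019, 0.008, 0, 0, -0.04], [-0.058, 0.037, 0.017, 0, 0, -0.08], [-0.086, 0.055, 0.025, 0, 0, -0.12], [-0.115, 0.073, 0.034, 0, 0, -0.16], [-0.144, 0.091, 0.043, 0, 0, -0.2]]
[[0, 0, 0.024, 0, 0, 0.0], [0, 0, 0.049, 0, 0, 0.0], [0, 0, 0.073, 0, 0, 0.0], [0, 0, 0.098, 0, 0, 0.0], [0, 0, 0.122, 0, 0, 0.0]]
```

Request:
carry_out --pt "-0.007 0.022 -0.014 -0.001 0.003 -0.057" --pt "-0.015 0.043 -0.027 -0.002 0.006 -0.114" --pt "-0.022 0.065 -0.041 -0.004 0.009 -0.171" --pt "-0.029 0.087 -0.054 -0.005 0.012 -0.228" --pt "-0.036 0.109 -0.068 -0.006 0.015 -0.284" --jaw 0.7

```text
time: 16.9
tool_pos: [0.4566, 0.2115, 0.2241]
ee_rot: [-3.138, 0.027, 0.518]
wrist_force: [-0.4, 0.2, -0.0]
width: 0.0663
finger_force: 0.0
```

Request:
carry_out --pt "-0.013 0.018 -0.014 -0.001 0.003 -0.057" --pt "-0.026 0.037 -0.027 -0.003 0.007 -0.114" --pt "-0.039 0.056 -0.041 -0.004 0.01 -0.171" --pt "-0.052 0.075 -0.054 -0.005 0.013 -0.228" --pt "-0.065 0.094 -0.068 -0.006 0.016 -0.285"

```text
time: 17.4
tool_pos: [0.4479, 0.0983, 0.2936]
ee_rot: [-3.139, 0.01, 0.803]
wrist_force: [-0.3, -0.2, 0.6]
width: 0.0656
finger_force: 0.0
```

Request:
carry_out --pt "-0.019 0.028 0.009 0 0 -0.04" --pt "-0.039 0.056 0.017 0 0 -0.08" --pt "-0.058 0.084 0.026 0 0 -0.12" --pt "-0.078 0.112 0.035 0 0 -0.16" --pt "-0.097 0.139 0.043 0 0 -0.2"

```text
time: 17.9
tool_pos: [0.48, -0.0689, 0.2504]
ee_rot: [-3.137, 0.01, 1.002]
wrist_force: [0.4, 0.6, 0.4]
width: 0.066
finger_force: 0.0
```

Request:
carry_out --pt "-0.025 0.024 0.009 0 0 -0.04" --pt "-0.05 0.047 0.018 0 0 -0.08" --pt "-0.075 0.071 0.026 0 0 -0.12" --pt "-0.099 0.094 0.035 0 0 -0.16" --pt "-0.124 0.117 0.044 0 0 -0.2"

```text
time: 18.4
tool_pos: [0.5112, -0.2368, 0.2071]
ee_rot: [-3.136, 0.01, 1.202]
wrist_force: [0.2, -0.6, 0.3]
width: 0.0658
finger_force: 0.0
```

Request:
carry_out --pt "-0.029 0.019 0.008 0 0 -0.04" --pt "-0.058 0.037 0.017 0 0 -0.08" --pt "-0.086 0.055 0.025 0 0 -0.12" --pt "-0.115 0.073 0.034 0 0 -0.16" --pt "-0.144 0.091 0.043 0 0 -0.2"

```text
time: 18.9
tool_pos: [0.5434, -0.4044, 0.1647]
ee_rot: [-3.133, 0.009, 1.402]
wrist_force: [0.4, 0.9, -0.0]
width: 0.0655
finger_force: 0.0
```

```bash
python3 - <<'E'
from plan import *
from bench import *
from h import *
o=get_obs();print(o["tool_pos"],o["ee_rot"],o["joint_positions"],load()[0])
# new objects on bench since start, and drum inside
t=snapshot("top");t0=pickle.load(open("top.pkl","rb"))
w=cloud(t);w0=cloud(t0);m=(w[...,2]>.012)&(w0[...,2]<.006)&(w[...,2]<.05)
n,l,st,c=cv2.connectedComponentsWithStats(m.astype('u1'));
for i in range(1,n):
    if st[i,4]>15:print(st[i],np.nanmean(w[l==i],0))
p=w.reshape(-1,3)
d0=w0[185:225,300:345,:];d1=w[185:225,300:345,:];df=np.linalg.norm(d1-d0,axis=-1);print("drum inside changed px",(df>.012).sum(),)
E
```

```text
[ 0.54341613 -0.40435066  0.1647188 ] [-3.13328729  0.00867808  1.40174805] [-0.71727262  0.38625912  1.09023733 -0.01178998  1.66765527 -0.54931349] [ 0.54604616 -0.40100326  0.04777831]
[160 226  43  81 341] [0.43852001 0.2941003  0.02624721]
[149 235   8  24  71] [0.50564236 0.37587103 0.02337914]
drum inside changed px 3
```

Nothing new is on the bench except the shifted tray. I'll re-zero the plan on the measured pose and go down onto the grip.

```bash
python3 - <<'E'
from plan import *
from bench import *
o=get_obs()
json.dump([o["tool_pos"].tolist(),Ro.from_euler("xyz",o["ee_rot"]).as_quat().tolist()],open("cmd.json","w"))
go([.5465,-.401,.046],down(1.4),.03,.13)
E
```

```text
[[0.002, 0.001, 0.023, -0.002, 0.002, 0], [0.004, 0.002, 0.046, -0.004, 0.004, -0.001], [0.006, 0.002, 0.069, -0.007, 0.007, -0.001], [0.008, 0.003, 0.092, -0.009, 0.009, -0.001], [0.01, 0.004, 0.115, -0.011, 0.011, -0.001]]
```

Request:
carry_out --pt "0.002 0.001 0.023 -0.002 0.002 0" --pt "0.004 0.002 0.046 -0.004 0.004 -0.001" --pt "0.006 0.002 0.069 -0.007 0.007 -0.001" --pt "0.008 0.003 0.092 -0.009 0.009 -0.001" --pt "0.01 0.004 0.115 -0.011 0.011 -0.001"

```text
time: 19.45
tool_pos: [0.5477, -0.3945, 0.049]
ee_rot: [3.139, -0.002, 1.401]
wrist_force: [0.2, -0.3, 0.4]
width: 0.0657
finger_force: 0.0
```

Request:
carry_out --pt "0 0 0 0 0 0" --pt "0 0 0 0 0 0" --pt "0 0 0 0 0 0" --pt "0 0 0 0 0 0" --pt "0 0 0 0 0 0" --jaw 0

```text
time: 19.95
tool_pos: [0.5479, -0.3948, 0.0501]
ee_rot: [3.138, -0.002, 1.401]
wrist_force: [-0.3, 0.1, -0.7]
width: 0.0291
finger_force: 0.0
```

Request:
carry_out --pt "0 0 0 0 0 0" --pt "0 0 0 0 0 0" --pt "0 0 0 0 0 0" --pt "0 0 0 0 0 0" --pt "0 0 0 0 0 0"

```text
time: 20.45
tool_pos: [0.5478, -0.3947, 0.05]
ee_rot: [3.139, -0.002, 1.401]
wrist_force: [-1.0, -0.7, 5.4]
width: 0.0277
finger_force: 30.0
```

```bash
python3 - <<'E'
from plan import *
from bench import *
o=get_obs();print(o["tool_pos"],o["ee_rot"],o["width"],o["finger_force"],o["wrist_force"])
E
```

```text
[ 0.54780703 -0.39473249  0.0499979 ] [ 3.13890989e+00 -1.95969195e-03  1.40112577e+00] 0.02767579644861302 30.004420280456543 [-0.96575603 -0.66320433  5.4437447 ]
```

The tool settled 6 mm off along the pads, because I had re-zeroed on a lagging reading. I'll open, re-centre and regrip.

Request:
carry_out --pt "0 0 0 0 0 0" --pt "0 0 0 0 0 0" --pt "-0.002 0 0.001 0 0 0" --pt "-0.004 0 0.002 0 0 0" --pt "-0.006 0 0.004 0 0 0" --jaw 0.45

```text
time: 20.95
tool_pos: [0.5461, -0.4003, 0.0439]
ee_rot: [3.141, -0.003, 1.401]
wrist_force: [0.2, 0.2, 0.7]
width: 0.0422
finger_force: 0.0
```

Request:
carry_out --pt "0 0 0 0 0 0" --pt "0 0 0 0 0 0" --pt "0 0 0 0 0 0" --pt "0 0 0 0 0 0" --pt "0 0 0 0 0 0"

```text
time: 21.45
tool_pos: [0.5464, -0.4001, 0.0446]
ee_rot: [3.14, -0.003, 1.401]
wrist_force: [0.2, 0.6, 0.7]
width: 0.0424
finger_force: 0.0
```

Request:
carry_out --pt "0 0 0 0 0 0" --pt "0 0 0 0 0 0" --pt "0 0 0 0 0 0" --pt "0 0 0 0 0 0" --pt "0 0 0 0 0 0" --jaw 0

```text
time: 21.95
tool_pos: [0.5465, -0.4001, 0.0445]
ee_rot: [3.14, -0.003, 1.401]
wrist_force: [1.6, 0.4, -0.1]
width: 0.0277
finger_force: 30.0
```

Request:
carry_out --pt "0 0 0 0 0 0" --pt "0 0 0 0 0 0" --pt "0 0 0 0 0 0" --pt "0 0 0 0 0 0" --pt "0 0 0 0 0 0"

```text
time: 22.45
tool_pos: [0.5465, -0.4001, 0.0445]
ee_rot: [3.14, -0.003, 1.401]
wrist_force: [1.3, -1.1, 1.0]
width: 0.0276
finger_force: 30.0
```

Request:
carry_out --pt "0 0 -0.004 0 0 0" --pt "0 0 -0.012 0 0 0" --pt "0 0 -0.025 0 0 0" --pt "0 0 -0.045 0 0 0" --pt "0 0 -0.07 0 0 0"

```text
time: 22.95
tool_pos: [0.5455, -0.3999, 0.1148]
ee_rot: [-3.14, -0.004, 1.401]
wrist_force: [0.4, 0.1, -3.0]
width: 0.0275
finger_force: 30.0
```

Request:
carry_out --pt "0 0 -0.035 0 0 0" --pt "0 0 -0.07 0 0 0" --pt "0 0 -0.1 0 0 0" --pt "0 0 -0.12 0 0 0" --pt "0 0 -0.12 0 0 0"

```text
time: 23.45
tool_pos: [0.5472, -0.4019, 0.2407]
ee_rot: [3.132, 0.002, 1.401]
wrist_force: [0.3, -0.4, -2.0]
width: 0.0277
finger_force: 30.0
```

Request:
carry_out --pt "0 0 0 0 0 0" --pt "0 0 0 0 0 0" --pt "0 0 0 0 0 0" --pt "0 0 0 0 0 0" --pt "0 0 0 0 0 0"

```text
time: 23.95
tool_pos: [0.5458, -0.4005, 0.2334]
ee_rot: [-3.141, -0.004, 1.401]
wrist_force: [0.1, -0.6, -2.5]
width: 0.0278
finger_force: 30.0
```

```bash
python3 - <<'E'
from plan import *
from bench import *
from h import *
o=get_obs();print(o["tool_pos"],o["ee_rot"],o["width"],o["finger_force"],o["wrist_force"])
# stopper in hand
for n in("top","scene"):
    w=cloud(snapshot(n)).reshape(-1,3);d=w-o["tool_pos"]
    q=d[(np.hypot(d[:,0],d[:,1])<.075)&(d[:,2]<.012)&(d[:,2]>-.025)]
    c=q.mean(0)
    for i in range(6):
        A=np.linalg.svd(q-c)[2][2];A*=np.sign(A[2]);q=q[abs((q-c)@A)<.004];c=q.mean(0)
    print(n,len(q),"flange centre",cv2.minEnclosingCircle(q[:,:2].astype('f4')),"normal",A,"height at axis",c[2]-(A[0]*-c[0]+A[1]*-c[1])/A[2])
E
```

```text
[ 0.54581036 -0.40050379  0.23338818] [-3.14096783 -0.00414173  1.40110886] 0.02784686514852169 29.999459981918335 [ 0.06536763 -0.63607686 -2.50640028]
top 962 flange centre ((0.0018132906407117844, 0.0027789452578872442), 0.05803559347987175) normal [-0.00839162  0.00229272  0.99996216] height at axis -0.0019117413158537813
scene 866 flange centre ((0.0006807718891650438, -0.0008021495887078345), 0.06044355034828186) normal [ 0.00310106 -0.00189147  0.9999934 ] height at axis -0.0008935511336944085
```

The stopper is held square and centred to about 1 mm, with the flange underside 10.5 mm below the TCP. I'll plan the path to a hover over the mouth.

```bash
python3 - <<'E'
from plan import *
from bench import *
o=get_obs()
json.dump([o["tool_pos"].tolist(),Ro.from_euler("xyz",o["ee_rot"]).as_quat().tolist()],open("cmd.json","w"))
a=np.array([-.5136,.0378,.8572]);a/=np.linalg.norm(a);M=np.array([.5623,-.0118,.1995])
R=frame(-a,[.0735,.997,0])
go([.49,-.25,.32],down(1.45),.045,.13)
go(M+.11*a,R,.045,.13)
go(M+.065*a,R,.02,.13)
E
```

```text
[[0.028, -0.016, -0.017, 0.0, -0.001, -0.01], [0.056, -0.032, -0.034, 0.0, -0.001, -0.02], [0.084, -0.048, -0.051, 0.0, -0.002, -0.029], [0.111, -0.064, -0.068, 0.0, -0.003, -0.039], [0.139, -0.081, -0.085, 0.0, -0.004, -0.049]]
[[0.024, -0.001, 0.003, -0.054, 0.001, -0.005], [0.049, -0.003, 0.005, -0.108, 0.003, -0.009], [0.073, -0.004, 0.008, -0.162, 0.004, -0.014], [0.097, -0.005, 0.01, -0.216, 0.005, -0.018], [0.121, -0.007, 0.013, -0.27, 0.007, -0.023]]
[[0.025, -0.001, 0.002, -0.054, 0.001, -0.005], [0.049, -0.002, 0.005, -0.108, 0.002, -0.009], [0.073, -0.004, 0.007, -0.162, 0.004, -0.014], [0.098, -0.005, 0.009, -0.216, 0.005, -0.018], [0.122, -0.007, 0.012, -0.271, 0.006, -0.023]]
[[0, 0.0, 0.009, 0.0, 0.0, 0.0], [0, 0.0, 0.018, 0.0, 0.0, 0.0], [0, 0.0, 0.027, 0.0, 0.0, 0.0], [0, 0.0, 0.036, 0.0, 0.0, 0.0], [0, 0.0, 0.045, 0.0, 0.0, 0.0]]
```

Request:
carry_out --pt "0.028 -0.016 -0.017 0 -0.001 -0.01" --pt "0.056 -0.032 -0.034 0 -0.001 -0.02" --pt "0.084 -0.048 -0.051 0 -0.002 -0.029" --pt "0.111 -0.064 -0.068 0 -0.003 -0.039" --pt "0.139 -0.081 -0.085 0 -0.004 -0.049"

```text
time: 24.55
tool_pos: [0.489, -0.2491, 0.3206]
ee_rot: [3.14, 0.001, 1.45]
wrist_force: [-0.1, -0.3, -2.0]
width: 0.0275
finger_force: 30.0
```

Request:
carry_out --pt "0.024 -0.001 0.003 -0.054 0.001 -0.005" --pt "0.049 -0.003 0.005 -0.108 0.003 -0.009" --pt "0.073 -0.004 0.008 -0.162 0.004 -0.014" --pt "0.097 -0.005 0.01 -0.216 0.005 -0.018" --pt "0.121 -0.007 0.013 -0.27 0.007 -0.023"

```text
time: 25.05
tool_pos: [0.4969, -0.1283, 0.3071]
ee_rot: [2.868, -0.003, 1.474]
wrist_force: [0.3, 0.3, -1.4]
width: 0.0277
finger_force: 30.0
```

Request:
carry_out --pt "0.025 -0.001 0.002 -0.054 0.001 -0.005" --pt "0.049 -0.002 0.005 -0.108 0.002 -0.009" --pt "0.073 -0.004 0.007 -0.162 0.004 -0.014" --pt "0.098 -0.005 0.009 -0.216 0.005 -0.018" --pt "0.122 -0.007 0.012 -0.271 0.006 -0.023"

```text
time: 25.55
tool_pos: [0.5049, -0.0066, 0.294]
ee_rot: [2.597, 0.0, 1.497]
wrist_force: [-0.2, -1.2, -2.5]
width: 0.0276
finger_force: 30.0
```

Request:
carry_out --pt "0 0 0 0 0 0" --pt "0 0 0 0 0 0" --pt "0 0 0 0 0 0" --pt "0 0 0 0 0 0" --pt "0 0 0 0 0 0"

```text
time: 26.05
tool_pos: [0.5058, -0.0084, 0.2939]
ee_rot: [2.6, 0.001, 1.496]
wrist_force: [0.3, -0.3, -3.4]
width: 0.0277
finger_force: 30.0
```

```bash
cat > chk.py <<'E'
from plan import *
from bench import *
from h import *
a=np.array([-.5136,.0378,.8572]);a/=np.linalg.norm(a);M=np.array([.5623,-.0118,.1995])
o=get_obs();R=Ro.from_euler("xyz",o["ee_rot"]);d=o["tool_pos"]-M
e1=np.array([.8572,-.0631,.5136]);e1-=a*(e1@a);e1/=np.linalg.norm(e1);e2=np.cross(a,e1)
print("TCP along axis",round(d@a,4),"off e1,e2",round(d@e1,4),round(d@e2,4),"angle err",(R.as_matrix()[:,2]+a).round(4),"F",o["wrist_force"].round(1),"axial F",round(o["wrist_force"]@a,1),"T",o["wrist_torque"].round(2),"t",o["time"])
E
cp chk.py c2.py; cat >> c2.py <<'E'
for n in("top","scene"):
    s=snapshot(n);w=cloud(s).reshape(-1,3);z=R.as_matrix()[:,2];d=w-o["tool_pos"];h=-(d@z);r=np.linalg.norm(np.cross(d,z),axis=1)
    q=d[(r<.068)&(h<.012)&(h>-.02)];c=q.mean(0)
    for i in range(6):
        A=np.linalg.svd(q-c)[2][2];A*=np.sign(A[2]);q=q[abs((q-c)@A)<.004];c=q.mean(0)
    uv=np.c_[q@e1,q@e2];cc,rad=cv2.minEnclosingCircle(uv.astype('f4'));print(n,len(q),"flange offset from TCP e1,e2",cc,rad,"normal-a",A-a,"h",(c@A))
cv2.imwrite("pics/%d.png"%int(o["time"]*100),np.hstack([cv2.resize(snapshot(n)["img"][v:v+120,u:u+120],(400,400),interpolation=cv2.INTER_CUBIC) for n,u,v in(("top",260,140),("scene",280,200))])[:,:,::-1])
E
python3 c2.py; ls pics
```

```text
TCP along axis 0.11 off e1,e2 0.0001 -0.0008 angle err [ 0.0005 -0.0015  0.0004] F [ 0.3 -0.3 -3.4] axial F -3.0 T [-0.06  0.58  0.03] t 26.05
top 1119 flange offset from TCP e1,e2 (0.0013586729764938354, -0.002178848721086979) 0.06019792705774307 normal-a [0.00098715 0.00563085 0.00032403] h -0.0021293795623994038
scene 734 flange offset from TCP e1,e2 (0.0023716185241937637, -0.0019444801146164536) 0.0622408501803875 normal-a [0.00819907 0.00047168 0.00483876] h -0.0013233127966244818
2605.png
crop1.png
s1.png
s2.png
s3.png
scene0.png
top0.png
```

Alignment is within about 2 mm and 0.5°. I'll go down the axis to just before the seal pads with a small lateral correction, then push gently.

Request:
carry_out --pt "0.001 0 0.009 0 0 0" --pt "0.002 -0.001 0.018 0 0 0" --pt "0.002 -0.001 0.027 0 0 0" --pt "0.002 -0.001 0.036 0 0 0" --pt "0.002 -0.001 0.045 0 0 0"

```text
time: 26.75
tool_pos: [0.5282, -0.0071, 0.2533]
ee_rot: [2.601, 0.0, 1.497]
wrist_force: [-0.6, -0.4, -2.8]
width: 0.0276
finger_force: 30.0
```

Request:
carry_out --pt "0 0 0.008 0 0 0" --pt "0 0 0.016 0 0 0" --pt "0 0 0.023 0 0 0" --pt "0 0 0.029 0 0 0" --pt "0 0 0.033 0 0 0"

```text
time: 27.25
tool_pos: [0.545, -0.0085, 0.2256]
ee_rot: [2.6, 0.0, 1.497]
wrist_force: [0.2, 0.1, -2.1]
width: 0.0278
finger_force: 30.0
```

Request:
carry_out --pt "0 0 0.001 0 0 0" --pt "0 0 0.003 0 0 0" --pt "0 0 0.004 0 0 0" --pt "0 0 0.006 0 0 0" --pt "0 0 0.007 0 0 0"

```text
time: 27.75
tool_pos: [0.5485, -0.0088, 0.2207]
ee_rot: [2.599, 0.001, 1.497]
wrist_force: [-2.5, 0.1, 0.9]
width: 0.0277
finger_force: 30.0
```

```bash
python3 chk.py
```

```text
TCP along axis 0.0254 off e1,e2 -0.0011 0.002 angle err [ 0.0012 -0.0008  0.0007] F [-2.5  0.1  0.9] axial F 2.1 T [ 0.02  0.76 -0.06] t 27.75
```

Request:
carry_out --pt "0 0 0.001 0 0 0" --pt "0 0 0.002 0 0 0" --pt "0 0 0.004 0 0 0" --pt "0 0 0.005 0 0 0" --pt "0 0 0.006 0 0 0"

```text
time: 28.25
tool_pos: [0.5518, -0.009, 0.2157]
ee_rot: [2.599, 0.001, 1.497]
wrist_force: [-3.0, -1.1, 1.1]
width: 0.0276
finger_force: 30.0
```

Request:
carry_out --pt "0 0 0.001 0 0 0" --pt "0 0 0.002 0 0 0" --pt "0 0 0.004 0 0 0" --pt "0 0 0.005 0 0 0" --pt "0 0 0.006 0 0 0"

```text
time: 28.75
tool_pos: [0.555, -0.0093, 0.2105]
ee_rot: [2.599, 0.001, 1.497]
wrist_force: [-4.0, 0.1, 2.6]
width: 0.0276
finger_force: 30.0
```

```bash
python3 chk.py
```

```text
TCP along axis 0.0133 off e1,e2 -0.0008 0.002 angle err [ 0.0017 -0.0008  0.001 ] F [-4.   0.1  2.6] axial F 4.3 T [-0.12  0.61 -0.13] t 28.75
```

Request:
carry_out --pt "0 0 0.001 0 0 0" --pt "0 0 0.002 0 0 0" --pt "0 0 0.004 0 0 0" --pt "0 0 0.005 0 0 0" --pt "0 0 0.006 0 0 0"

```text
time: 29.25
tool_pos: [0.558, -0.0095, 0.2052]
ee_rot: [2.599, 0.001, 1.497]
wrist_force: [-5.1, -0.0, 5.5]
width: 0.0277
finger_force: 30.0
```

Request:
carry_out --pt "0 0 0.001 0 0 0" --pt "0 0 0.002 0 0 0" --pt "0 0 0.004 0 0 0" --pt "0 0 0.005 0 0 0" --pt "0 0 0.006 0 0 0"

```text
time: 29.75
tool_pos: [0.5609, -0.0095, 0.1997]
ee_rot: [2.599, 0.0, 1.497]
wrist_force: [-3.5, 1.5, 4.8]
width: 0.0276
finger_force: 30.0
```

```bash
python3 chk.py; python3 c2.py
```

```text
TCP along axis 0.001 off e1,e2 -0.0012 0.0022 angle err [ 0.001  -0.0003  0.0006] F [-3.5  1.5  4.8] axial F 5.9 T [0.05 0.54 0.08] t 29.75
TCP along axis 0.001 off e1,e2 -0.0012 0.0022 angle err [ 0.001  -0.0003  0.0006] F [-3.5  1.5  4.8] axial F 5.9 T [0.05 0.54 0.08] t 29.75
top 810 flange offset from TCP e1,e2 (0.001605435973033309, -0.0033379592932760715) 0.06082163006067276 normal-a [0.00962448 0.00249192 0.0055809 ] h -0.0023509022415990188
scene 610 flange offset from TCP e1,e2 (0.0032381119672209024, -0.0013988654827699065) 0.060808151960372925 normal-a [ 0.02426789 -0.02341266  0.01478207] h -0.0016770472144424491
```

Request:
carry_out --pt "0 0 0.001 0 0 0" --pt "0 0 0.002 0 0 0" --pt "0 0 0.004 0 0 0" --pt "0 0 0.005 0 0 0" --pt "0 0 0.006 0 0 0"

```text
time: 30.45
tool_pos: [0.5639, -0.01, 0.1948]
ee_rot: [2.6, 0.001, 1.497]
wrist_force: [-6.5, -2.8, 6.3]
width: 0.0275
finger_force: 30.0
```

Request:
carry_out --pt "0 0 0.001 0 0 0" --pt "0 0 0.002 0 0 0" --pt "0 0 0.004 0 0 0" --pt "0 0 0.005 0 0 0" --pt "0 0 0.006 0 0 0"

```text
time: 30.95
tool_pos: [0.5668, -0.0101, 0.1899]
ee_rot: [2.6, 0.001, 1.497]
wrist_force: [-7.5, -2.9, 7.1]
width: 0.0275
finger_force: 30.0
```

```bash
python3 c2.py; ls pics
```

```text
TCP along axis -0.0105 off e1,e2 -0.0012 0.002 angle err [ 0.0007 -0.0007  0.0005] F [-7.5 -2.9  7.1] axial F 9.8 T [0.04 0.83 0.08] t 30.95
top 805 flange offset from TCP e1,e2 (0.000826466188300401, -0.0023415612522512674) 0.0601215660572052 normal-a [ 0.01736237 -0.00605652  0.01040948] h -0.0023948837234049262
scene 595 flange offset from TCP e1,e2 (0.002815608400851488, -0.0016183825209736824) 0.061294279992580414 normal-a [ 0.02099839 -0.02280132  0.01292892] h -0.0015778170454178102
2605.png
2975.png
3095.png
crop1.png
s1.png
s2.png
s3.png
scene0.png
top0.png
```

View pics/3095.png

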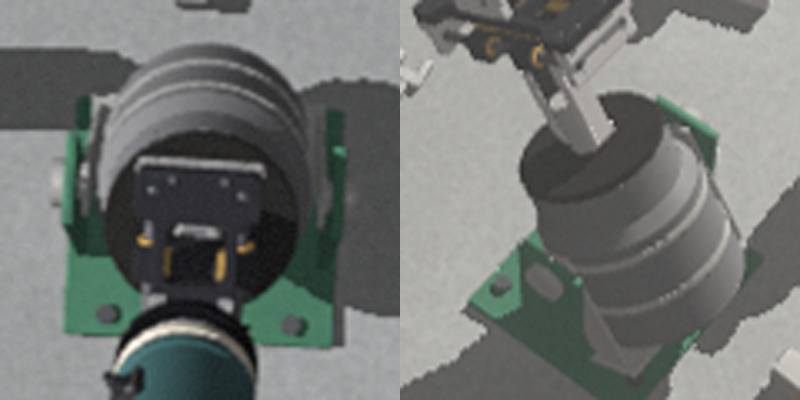

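The flange at (590,150) in the scene view is close to the neck and square to it. I'll keep pushing and watch for the snap in the force.

Request:
carry_out --pt "0 0 0.001 0 0 0" --pt "0 0 0.002 0 0 0" --pt "0 0 0.003 0 0 0" --pt "0 0 0.004 0 0 0" --pt "0 0 0.004 0 0 0"

```text
time: 31.65
tool_pos: [0.5688, -0.0103, 0.1867]
ee_rot: [2.6, 0.001, 1.497]
wrist_force: [-8.6, -2.2, 8.7]
width: 0.0276
finger_force: 30.0
```

```bash
python3 chk.py
```

```text
TCP along axis -0.0142 off e1,e2 -0.0011 0.002 angle err [ 0.0008 -0.0007  0.0005] F [-8.6 -2.2  8.7] axial F 11.8 T [0.02 0.96 0.07] t 31.65
```

Request:
carry_out --pt "0 0 0.001 0 0 0" --pt "0 0 0.002 0 0 0" --pt "0 0 0.003 0 0 0" --pt "0 0 0.004 0 0 0" --pt "0 0 0.004 0 0 0"

```text
time: 32.15
tool_pos: [0.5707, -0.0104, 0.1834]
ee_rot: [2.6, 0.001, 1.497]
wrist_force: [-10.1, -1.4, 10.1]
width: 0.0279
finger_force: 30.0
```

```bash
python3 chk.py; python3 - <<'E'
# where is the drum: body points (radius ~69) -> height of the shoulder along the axis, before and now
from h import *
from bench import snapshot
a=np.array([-.5136,.0378,.8572]);a/=np.linalg.norm(a);M=np.array([.5623,-.0118,.1995])
for n in("scene","top"):
    for s in(pickle.load(open(n+".pkl","rb")),snapshot(n)):
        w=cloud(s).reshape(-1,3);d=w-M;h=d@a;r=np.linalg.norm(d-np.outer(h,a),axis=1)
        k=(h<.02)&(h>-.09)&(r<.075)&(r>.05)
        print(n,[(i,round(float(np.percentile(r[k&(abs(h-i/1000)<.0015)],90))*1000,1) if (k&(abs(h-i/1000)<.0015)).sum()>4 else None) for i in range(9,-75,-3)])
E
```

```text
TCP along axis -0.0181 off e1,e2 -0.0012 0.002 angle err [ 0.0006 -0.0007  0.0004] F [-10.1  -1.4  10.1] axial F 13.8 T [0.09 1.06 0.05] t 32.15
scene [(9, None), (6, 61.8), (3, 60.6), (0, 61.2), (-3, 60.3), (-6, 60.9), (-9, 60.4), (-12, 60.5), (-15, 60.8), (-18, 60.3), (-21, 60.5), (-24, 60.2), (-27, 60.7), (-30, 62.2), (-33, 62.7), (-36, 64.3), (-39, 66.7), (-42, 68.6), (-45, 69.0), (-48, 69.5), (-51, 70.0), (-54, 70.8), (-57, 70.9), (-60, 71.6), (-63, 71.1), (-66, 69.8), (-69, 69.3), (-72, 70.4)]
scene [(9, None), (6, None), (3, None), (0, None), (-3, None), (-6, None), (-9, None), (-12, None), (-15, 61.1), (-18, 60.6), (-21, 60.8), (-24, 61.6), (-27, 60.2), (-30, 61.7), (-33, 61.3), (-36, 60.4), (-39, 61.1), (-42, 60.3), (-45, 60.6), (-48, 60.5), (-51, 61.5), (-54, 60.7), (-57, 61.5), (-60, 63.9), (-63, 65.3), (-66, 66.1), (-69, 67.3), (-72, 69.5)]
top [(9, None), (6, 59.3), (3, 59.0), (0, 59.9), (-3, 59.7), (-6, 59.1), (-9, 59.0), (-12, 59.1), (-15, 59.1), (-18, 59.1), (-21, 59.2), (-24, 58.8), (-27, 58.9), (-30, 59.5), (-33, 61.8), (-36, 63.7), (-39, 65.3), (-42, 67.4), (-45, 68.2), (-48, 68.4), (-51, 68.5), (-54, 69.0), (-57, 68.8), (-60, 70.0), (-63, 74.5), (-66, 73.8), (-69, 68.5), (-72, 68.8)]
top [(9, None), (6, None), (3, None), (0, None), (-3, None), (-6, None), (-9, None), (-12, None), (-15, 58.4), (-18, 58.6), (-21, 59.0), (-24, 59.4), (-27, 59.6), (-30, 59.7), (-33, 59.9), (-36, 59.8), (-39, 59.5), (-42, 59.7), (-45, 59.4), (-48, 59.7), (-51, 59.6), (-54, 59.2), (-57, 59.5), (-60, 72.6), (-63, 64.2), (-66, 64.7), (-69, 65.9), (-72, 68.1)]
```

The shoulder ring shows the drum has sunk about 28 mm, and the flange underside is at -28.6 mm, so it looks home. I'll push a few mm more for certainty and check for a gap.

Request:
carry_out --pt "0 0 0.001 0 0 0" --pt "0 0 0.002 0 0 0" --pt "0 0 0.003 0 0 0" --pt "0 0 0.003 0 0 0" --pt "0 0 0.003 0 0 0"

```text
time: 32.75
tool_pos: [0.5721, -0.0105, 0.181]
ee_rot: [2.6, 0.001, 1.497]
wrist_force: [-10.7, -1.6, 9.2]
width: 0.0277
finger_force: 30.0
```

```bash
python3 chk.py; python3 - <<'E'
from h import *
from bench import snapshot
a=np.array([-.5136,.0378,.8572]);a/=np.linalg.norm(a);M=np.array([.5623,-.0118,.1995])
for n in("scene","top"):
    s=snapshot(n);w=cloud(s).reshape(-1,3);I=s["img"].reshape(-1,3).mean(1);d=w-M;h=d@a;r=np.linalg.norm(d-np.outer(h,a),axis=1)
    k=(r<.064)&(r>.045)
    for i in range(-14,-46,-2):
        j=k&(abs(h-i/1000)<.001);print(n,i,j.sum(),np.percentile(r[j],[5,25,75]).round(4),np.percentile(I[j],[10,50,90]))
E
```

```text
TCP along axis -0.0208 off e1,e2 -0.0012 0.002 angle err [ 0.0006 -0.0006  0.0004] F [-10.7  -1.6   9.2] axial F 13.4 T [0.12 1.14 0.03] t 32.75Traceback (most recent call last):
  File "<stdin>", line 8, in <module>
    return _quantile_unchecked(
        a, q, axis, out, overwrite_input, method, keepdims, weights)
    return _ureduce(a,
                    func=_quantile_ureduce_func,
    ...<5 lines>...
                    overwrite_input=overwrite_input,
                    method=method)
    r = func(a, **kwargs)
    result = _quantile(arr,
                       quantiles=q,
    ...<2 lines>...
                       out=out,
                       weights=wgt)
    slices_having_nans = np.isnan(arr[-1, ...])
                                  ~~~^^^^^^^^^
IndexError: index -1 is out of bounds for axis 0 with size 0
```

```bash
cat > gap.py <<'E'
from h import *
from bench import snapshot
a=np.array([-.5136,.0378,.8572]);a/=np.linalg.norm(a);M=np.array([.5623,-.0118,.1995])
def prof(s):
    w=cloud(s).reshape(-1,3);I=s["img"].reshape(-1,3).mean(1);d=w-M;h=d@a;r=np.linalg.norm(d-np.outer(h,a),axis=1)
    return h,r,I
def radp(h,r,hs):  # median outer radius of the shoulder against h
    return np.array([np.median(r[(abs(h-x)<.0015)&(r>.055)&(r<.075)]) if ((abs(h-x)<.0015)&(r>.055)&(r<.075)).sum()>3 else np.nan for x in hs])
for n in("scene","top"):
    h0,r0,_=prof(pickle.load(open(n+".pkl","rb")));h,r,I=prof(snapshot(n))
    hs=np.arange(-.044,-.026,.001);b=radp(h0,r0,hs)
    e=[(np.nanmean(abs(radp(h,r,hs-k)-b)),k) for k in np.arange(0,.036,.001)];e.sort();print(n,"sink",[(round(k*1000),round(v*1000,2)) for v,k in e[:4]])
    k=(r<.064)&(r>.045)
    for i in range(14,-46,-2):
        j=k&(abs(h-i/1000)<.001)
        if j.sum()>5:print(i,j.sum(),(np.percentile(r[j],[5,25,75])*1000).round(1),np.percentile(I[j],[10,50,90]).round())
E
python3 gap.py
```

```text
scene sink [(32, np.float64(0.44)), (31, np.float64(0.5)), (30, np.float64(0.73)), (33, np.float64(0.77))]
-18 15 [46.5 49.9 56.4] [ 64.  69. 103.]
-20 88 [46.1 48.9 56.7] [62. 69. 73.]
-22 168 [46.  50.1 57.1] [61. 69. 81.]
-24 109 [45.7 49.5 58. ] [60. 69. 73.]
-26 41 [49.7 55.5 59.2] [58. 62. 71.]
-28 28 [54.9 57.7 60.4] [60. 73. 85.]
-30 30 [54.7 56.6 59.5] [62. 76. 99.]
-32 28 [55.  57.  59.8] [ 76.  95. 120.]
-34 29 [54.5 56.6 59.5] [ 74.  82. 129.]
-36 32 [54.  57.7 60.1] [ 81.  84. 134.]
-38 31 [54.4 56.7 59.6] [ 81.  85. 129.]
-40 32 [53.8 56.5 59.8] [ 81.  84. 118.]
-42 33 [55.8 57.3 60.4] [ 80.  84. 124.]
-44 22 [55.4 56.4 59.9] [ 79.  83. 130.]
top sink [(31, np.float64(0.64)), (32, np.float64(0.67)), (30, np.float64(0.95)), (33, np.float64(1.06))]
-18 20 [50.1 51.4 56.8] [25. 41. 52.]
-20 101 [46.4 49.8 56.6] [23. 39. 45.]
-22 252 [46.3 50.2 57. ] [24. 40. 48.]
-24 234 [45.8 50.2 57.3] [23. 40. 50.]
-26 121 [46.6 49.3 57.3] [22. 38. 55.]
-28 49 [50.2 55.3 59. ] [23. 42. 77.]
-30 15 [51.6 58.2 59.7] [42. 55. 97.]
-32 15 [57.6 58.5 59.3] [47. 59. 94.]
-34 15 [57.9 58.  58.9] [ 49.  76. 106.]
-36 23 [57.5 58.1 59. ] [ 51.  79. 119.]
-38 20 [57.9 58.2 59.4] [ 52.  88. 122.]
-40 9 [58.2 58.6 59.3] [ 64.  83. 106.]
-42 17 [57.5 58.  58.9] [ 54.  84. 127.]
-44 17 [57.5 58.  59.5] [ 53.  76. 122.]
```

The drum has sunk 31.5 mm and the flange is at -31.3 mm, with the dark-to-grey boundary there, so no gap is visible. One more small firm nudge against the end stop.

Request:
carry_out --pt "0 0 0.001 0 0 0" --pt "0 0 0.001 0 0 0" --pt "0 0 0.001 0 0 0" --pt "0 0 0.002 0 0 0" --pt "0 0 0.002 0 0 0"

```text
time: 33.4
tool_pos: [0.5724, -0.0105, 0.1808]
ee_rot: [2.601, 0.001, 1.498]
wrist_force: [-20.6, -0.6, 17.2]
width: 0.0274
finger_force: 30.0
```

```bash
python3 chk.py
```

```text
TCP along axis -0.0212 off e1,e2 -0.0011 0.002 angle err [-0.     -0.0009  0.    ] F [-20.6  -0.6  17.2] axial F 25.3 T [ 0.07  2.04 -0.02] t 33.4
```

Now I'll ease back along the axis, letting the drum rise with the stopper still held.

Request:
carry_out --pt "0 0 -0.003 0 0 0" --pt "0 0 -0.006 0 0 0" --pt "0 0 -0.009 0 0 0" --pt "0 0 -0.012 0 0 0" --pt "0 0 -0.015 0 0 0"

```text
time: 33.9
tool_pos: [0.5657, -0.0101, 0.1918]
ee_rot: [2.6, 0.001, 1.497]
wrist_force: [-5.9, -0.7, 5.8]
width: 0.0277
finger_force: 30.0
```

Request:
carry_out --pt "0 0 -0.003 0 0 0" --pt "0 0 -0.006 0 0 0" --pt "0 0 -0.009 0 0 0" --pt "0 0 -0.011 0 0 0" --pt "0 0 -0.013 0 0 0"

```text
time: 34.4
tool_pos: [0.5594, -0.0097, 0.2023]
ee_rot: [2.599, 0.001, 1.497]
wrist_force: [-2.2, -1.6, 2.9]
width: 0.028
finger_force: 30.0
```

```bash
python3 chk.py; python3 gap.py | grep sink
```

```text
TCP along axis 0.004 off e1,e2 -0.0012 0.0019 angle err [ 0.0009 -0.0008  0.0006] F [-2.2 -1.6  2.9] axial F 3.5 T [-0.09  0.45  0.04] t 34.4
scene sink [(6, np.float64(0.46)), (7, np.float64(0.47)), (5, np.float64(0.67)), (8, np.float64(0.88))]
top sink [(6, np.float64(0.54)), (7, np.float64(0.59)), (5, np.float64(0.64)), (4, np.float64(0.95))]
```

The flange is at -6.5 mm and the drum has sunk 6.5 mm, so they move together: the stopper is home. I'll come back the last few mm and let go.

Request:
carry_out --pt "0 0 -0.001 0 0 0" --pt "0 0 -0.002 0 0 0" --pt "0 0 -0.003 0 0 0" --pt "0 0 -0.004 0 0 0" --pt "0 0 -0.004 0 0 0"

```text
time: 35.0
tool_pos: [0.5573, -0.0095, 0.2058]
ee_rot: [2.599, 0.001, 1.497]
wrist_force: [-0.7, -2.4, 2.7]
width: 0.0274
finger_force: 30.0
```

Request:
carry_out --pt "0 0 0 0 0 0" --pt "0 0 0 0 0 0" --pt "0 0 0 0 0 0" --pt "0 0 0 0 0 0" --pt "0 0 0 0 0 0" --jaw 0.6

```text
time: 35.5
tool_pos: [0.5574, -0.0091, 0.2059]
ee_rot: [2.599, 0.0, 1.497]
wrist_force: [-0.2, -0.3, 1.8]
width: 0.0559
finger_force: 1.0
```

Request:
carry_out --pt "0 0 -0.003 0 0 0" --pt "0 0 -0.01 0 0 0" --pt "0 0 -0.03 0 0 0" --pt "0 0 -0.06 0 0 0" --pt "0 0 -0.1 0 0 0"

```text
time: 36.0
tool_pos: [0.5041, -0.0053, 0.2896]
ee_rot: [2.605, 0.0, 1.497]
wrist_force: [0.0, 0.2, 0.9]
width: 0.0564
finger_force: 0.0
```

Request:
carry_out --pt "-0.02 0 -0.02 0 0 0" --pt "-0.05 0 -0.04 0 0 0" --pt "-0.09 0 -0.05 0 0 0" --pt "-0.13 0 -0.05 0 0 0" --pt "-0.17 0 -0.05 0 0 0"

```text
time: 36.5
tool_pos: [0.4667, -0.1743, 0.3355]
ee_rot: [2.598, 0.002, 1.497]
wrist_force: [0.9, 0.7, 0.4]
width: 0.0561
finger_force: 0.0
```

```bash
python3 gap.py | grep sink; python3 - <<'E'
from h import *
from bench import *
o=get_obs();print(o["time"],o["tool_pos"],o["wrist_force"])
a=np.array([-.5136,.0378,.8572]);a/=np.linalg.norm(a);M=np.array([.5623,-.0118,.1995])
P=[]
for n,u,v in(("top",260,140),("scene",280,200)):
    s=snapshot(n);w=cloud(s).reshape(-1,3);d=w-M;h=d@a;r=np.linalg.norm(d-np.outer(h,a),axis=1)
    q=d[(r<.066)&(r>.02)&(h>-.005)&(h<.03)];c=np.median(q,0)
    for i in range(8):
        A=np.linalg.svd(q-c)[2][2];A*=np.sign(A[2]);q=q[abs((q-c)@A)<.004];c=q.mean(0)
    print(n,"flange top normal",A,"lean",np.arccos(A[2]),"height on axis",(c@A)/(a@A),len(q))
    P.append(cv2.resize(s["img"][v:v+120,u:u+120],(400,400),interpolation=cv2.INTER_CUBIC))
cv2.imwrite("pics/end.png",np.hstack(P)[:,:,::-1])
E
```

```text
scene sink [(0, np.float64(0.45)), (1, np.float64(0.81)), (2, np.float64(1.18)), (3, np.float64(1.64))]
top sink [(0, np.float64(0.39)), (1, np.float64(0.74)), (2, np.float64(1.18)), (3, np.float64(1.63))]
36.6 [ 0.46608907 -0.17798368  0.33316823] [ 0.17442003  0.47820932 -0.51144782]
top flange top normal [-0.51036666  0.03226127  0.85935155] lean 0.5367960371322184 height on axis 0.008981394174538773 2046
scene flange top normal [-0.50578089  0.02306078  0.8623537 ] lean 0.5308961394304382 height on axis 0.009569917662463786 726
```

View pics/end.png

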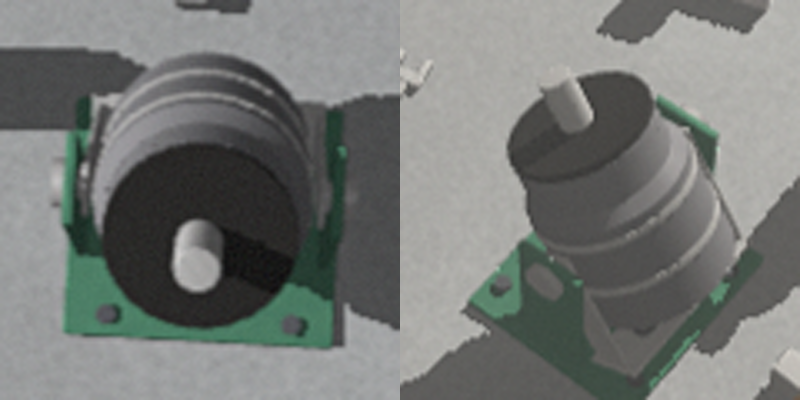

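The stopper sits square on the rim, with its flange top 9 mm above the rim plane against 8 mm nominal (the cameras have read up to 0.8 mm high). The lean is unchanged and nothing else was disturbed, so I'm handing in.

```bash
python3 -c "
from bench import *
print(close_job())"
```

```text
the job is handed in; nothing more can be done
None
```

I handed in the job after 36.6 s: the tray was emptied into the drum and put back flat, and the large stopper was pushed home and released with the drum's lean unchanged. No camera could see into the drum, so the blocks being inside rests on the tray's weight after tipping and a bench clear of loose blocks. While tipping, joint 5 briefly read 2.655 rad, just over its 2.65 limit.

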